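# Fit the charged battery pack into the power base and latch it

### The job

Take the charged battery pack out of its sloping charging dock and fit it in the light-blue power base: hook its tongue under the lip at the end of the bay opposite the latch first, then gently swing the other end down until the pack lies flat on the bay floor. Then lock it in: put the draw latch's wire bail over the upturned keeper on the pack and press the latch lever fully down. Leave everything else on the bench where it is.

Things in the scene. Friction and masses are not known exactly. Their poses are not given: they have to be found in the camera images.
- base: Power base: light-blue printed box 165 x 84 mm, fixed, open battery bay on top. Origin on the bench under the bay; z up; x from the latch end to the lip end. In mm: side walls' inner faces y +-32, tops z 84; low wall at the latch end x -72 to -67, top z 72; end wall's inner face x 83. The lip bars putting a pack in flat from above.
- bay_floor (a point): Bay floor, at base frame 0, 0, 58 mm: where the middle of the fitted pack's underside rests, or up to 2 mm to either side, 2 mm nearer the latch or 4 mm nearer the lip (play).
- lip_edge (a point): Middle of the lower free edge of the lip (base frame 69.5, 0, 74 mm), 16 mm above the bay floor. The lip is 8 mm thick and reaches 13.5 mm over the bay from the end wall, across its whole width; the tongue goes under it.
- latch_pivot (a point): Middle of the latch lever's hinge axis (along the base's y), outside the base's latch end: base frame -90, 0, 60 mm.
- lever (a joint): Latch lever. 0: points level, straight out from the base's latch end; grows as pressed down; 1.571 (stop) closed, pointing straight down; negative raised. Stays where left (0.02 N m). Starts -0.6 to 0.1. Bail on the keeper and slack: 0 to 0.3; further down it stretches the springy bail (3 N/mm, by 3 to 5 mm); dead centre at 1.2 to 1.3, beyond which it holds itself.
- lever_tip (a point): Middle of the lever's free end, 42 mm from the hinge axis. The lever is a steel paddle, 20 mm wide along the hinge axis, 5 mm thick; it may be pinched across its width or pushed.
- bail (a joint): Bail's hinge on the lever, 13 mm out from the lever's own axis. 0: the bail lies along the lever, towards its free end; grows as it swings up from the lever and over towards the base (bail minus lever = its angle above level, straight out). Range -0.5 to 3.7; starts 0.35 to 0.9; stays where left (0.012 N m).
- bail_bar (a point): Middle of the bail's cross bar, 47.5 mm from the bail's hinge. The bail is a U of 5 mm steel wire, 38 mm wide, 28 inside, legs outside the lever's edges; each leg has a round finger stud on its outer side 12 mm from the bar (46 mm over both studs): pinched there, it pivots freely.
- pack: Charged battery pack: grey box 130 x 60 x 48 mm, 0.45 to 0.7 kg, centre of mass near the middle of the box. Origin: centre of its underside; z out of its top; x to the end with the tongue. Starts in the dock. The keeper is at the other end.
- pack_grip (a point): Middle of the black grip bar on the pack's top (pack frame 0, 0, 73 mm): 74 mm long along x, 16 wide, 14 high, 18 mm clear of the top; a post under each end.
- pack_nose (a point): Middle of the tongue's end (pack frame 79, 0, 8 mm). The tongue sticks out 14 mm from the pack's end, 40 mm wide, from 4 to 12 mm above the underside.
- keeper (a point): Middle of the keeper's trough, on its ledge (pack frame -73.5, 0, 36 mm). Keeper: steel ledge 20 mm wide and 4 thick sticking out 21 mm from the pack's end, with an upturned lip at its outer edge, 4 thick and 8 high. The bail's bar goes over that lip and down on the ledge (trough 17 mm long), its legs either side.
- dock: Charging dock, fixed: bed sloping 25 degrees, high end to its +x, 84 mm wide, up to 100 mm high. Origin on the bench. The pack lies on the slope, tongue uphill, between rails 10 mm high with 2 mm play and against a 16 mm stop downhill; lift it off square to the slope.
- helping_hands: Bystander, fixed: soldering stand with two clip arms, 75 x 60 mm foot, 115 mm wide and 170 mm high. Origin under its foot.
- solder_reel: Bystander: standing reel of solder, 54 mm across, 40 mm high. Origin under its centre.
- pliers: Bystander: pliers lying flat, 140 mm long, 12 mm high. Origin under the pivot, x to the jaws.
- screwdriver: Bystander: screwdriver lying flat, 170 mm long.
- small_pack: Bystander: a smaller pack, 75 x 50 x 30 mm, without tongue or grip bar. Not the one to fit.
- multimeter: Bystander: multimeter lying on its back, 150 x 78 mm, 42 mm high with its dial.
- bracket: Bystander: grey printed U-bracket, 70 x 30 x 35 mm.
- glue_bottle: Bystander: white bottle, 40 mm across, 100 mm high, standing.
Mind the look-alikes: they are no part of the job. Leave any red look-alike of the pack alone.

How it is judged:
By the outcome, as a careful person would: the job done as asked, in the order asked, and still so for the second after the job is handed in, with the robot touching nothing.
It also fails if it takes over 72 s, if anything falls off the work surface, if the arm or the gripper's body presses on something with over 40 N, if the wrist force passes 120 N, or if a joint passes its speed limit or range.

### The arm

A 6-joint arm with a two-finger parallel gripper is mounted at the origin on the work surface. World frame = base frame: x ahead of the robot, y to its left, z up, the work surface at z = 0. Lengths are in mm, angles in rad, forces in N, time in s.
With the tool pointing down it reaches from about 275 to 1000 mm from the base axis. Payload 8.4 kg.
Tool frame: the origin (TCP) lies at the very end of the fingers, on their centre line; the grasp point (between the pads) lies 19 mm behind it (r.tcp_to_grasp is the distance from the TCP to the grasp point, in mm); z points along the fingers, y is the line along which they close (so a half turn about z gives the same grasp; the last joint's range is limited). The gripper opens to 85 mm and grips with 20 to 120 N. Pads are 22 mm wide; open, the fingers measure 114 mm over their backs; the gripper's body (76 mm by 85 mm) begins 54 mm behind the grasp point. The pads swing forward as they close: fully open they stand 13 mm farther back than shut.
Start: joints at [1.177, 0.353, 1.633, -0, 1.155, -0.002], TCP at [238.657, 577.643, 231.281] pointing down, gripper open.
Joint ranges: [-2.63, 2.63], [-0.92, 2.1], [0.06, 2.66], [-1.3, 4.44], [0, 2.69], [-3.02, 3.02]. Speed limits (rad/s): [2.22, 2.22, 2.79, 3.14, 3.14, 3.14].

### API

Orientations are given as [roll, pitch, yaw] about the fixed x, y, z axes, in that order (R = Rz(yaw) Ry(pitch) Rx(roll)).
In Python, from rig import r gives the robot as it stands. The module is installed in compiled form; this text tells all that it offers.
- The arm moves only by the tool play_rows, never from a script. Its argument "rows" is a list of rows, each an object with "dp": the shift along the tool's x, y, z in units of 40 mm (1.0 is 40 mm), a list of three; "turn": the turn, a rotation vector about the tool's x, y, z in units of 6 degrees (1.0 is 6 degrees), a list of three; "fingers": the closure, from 0 (fully open) to 1 (shut). In form: [{"dp": [tx, ty, tz], "turn": [wx, wy, wz], "fingers": fingers}, ...]. A call has 1 to 5 rows; each row shifts and turns the commanded pose from where the row before left it, along the tool's axes as they then stand; what a row does not reach is not made up. A row lasts 1/12 s, in which the tool goes at most 41.7 mm and 7.16 degrees, less where a joint would pass 70% of its speed; a pose out of reach is approached as far as the arm can. A call is refused whole if a number of a shift passes 1 or a number of a turn 1, either way. A call with a gripper value outside its range is refused whole. The fingers move at their own pace and stop on an object; "force" is the grip in N (left out, the last holds). Time passes only in rows, so rows that do not move let the fingers close. It gives the time, the measured TCP pose, the force, the opening and the grip force at its end, in the units of the state.
- r.sense(): the state, without advancing time (a new reading comes with each control period).
- r.grab_frame(name): name is "scene" or "top" or "wrist"; returns a dict with "pixels" (420x560x3 uint8, red, green, blue), "fx", "fy", "cx", "cy" (pixels), "pose" (4x4, takes a point from camera to world coordinates). Camera axes: x right, y down, z forward; pixel columns grow to the right and rows downward; lengths in mm; the calibration is good to about 2 mm. A picture is of the moment at which its call begins. There is no depth.
- r.sign_off(): hands the job in; it is judged then, once.
The state is a dict: "clock": time; "qpos": joint angles; "qvel": joint speeds; "joint_efforts": joint torques, N m; "eef_pos": TCP position; "tcp_rot": TCP orientation; "contact_force": force on the tool from outside, world axes, zero at the start; "wrist_torque": the same for the moment, N m; "opening": opening from 0.0 (shut) to 1.0 (fully open); "grasp_force": force on a finger pad.
Only numpy, scipy, OpenCV 4.12 (cv2) and the standard library are available. Lean on these libraries where they do the work, as an engineer would, in place of code of your own. Each camera call takes 0.05 s, during which the arm holds its last target. There are 200 camera calls.

## Working session

There is one attempt and no reset: what is moved stays moved. The work goes in short steps, Python scripts to look and compute and a tool call to move; the robot and the scene stay as the last step left them, time stands still between calls to the robot, and variables do not carry over. Pictures are saved under pics/ and viewed, at most 10 in all, crops included, and the job is handed in when it is done.

Besides the shell and the picture viewer there is one more tool, called after "Request:" by a JSON object that holds its "method" and its "body". play_rows: Moves the arm, as the interface text tells. Its arguments: {"type":"object","properties":{"rows":{"type":"array"},"force":{"type":"number"}},"required":["rows"]}

```bash
mkdir -p pics; python3 - <<'E'
from rig import r
import cv2,numpy as np,pickle
s=r.sense();print({k:np.round(v,3) if not isinstance(v,dict) else v for k,v in s.items()})
for n in("scene","top"):
    f=r.grab_frame(n);pickle.dump(f,open(f"pics/{n}0.pkl","wb"))
    print(n,f["fx"],f["cx"],f["cy"],np.round(f["pose"],3).tolist())
    cv2.imwrite(f"pics/{n}0.png",cv2.resize(f["pixels"][:,:,::-1],(800,600),interpolation=cv2.INTER_CUBIC))
E
```

```text
{'clock': np.float64(0.0), 'qpos': array([ 1.177,  0.354,  1.634,  0.   ,  1.155, -0.002]), 'qvel': array([ 0.001, -0.   , -0.001, -0.001, -0.   ,  0.001]), 'joint_efforts': array([-4.0000e-03, -6.0525e+01, -3.4205e+01, -0.0000e+00,  9.0000e-03,
       -0.0000e+00]), 'eef_pos': array([238.462, 577.18 , 230.551]), 'tcp_rot': array([-3.14, -0.  ,  2.75]), 'contact_force': array([ 0.541, -0.139,  0.263]), 'wrist_torque': array([ 0.035, -0.04 ,  0.009]), 'grasp_force': np.float64(0.0), 'opening': np.float64(1.001)}
scene 532.0830080279086 282.3653511214706 215.22998016796615 [[0.17, 0.793, -0.585, 1336.034], [0.985, -0.145, 0.089, -112.198], [-0.014, -0.592, -0.806, 1184.874], [0.0, 0.0, 0.0, 1.0]]
top 379.92082545100243 275.09284730705554 214.1360639024778 [[0.025, -0.985, 0.173, 385.507], [-1.0, -0.026, -0.003, 7.177], [0.007, -0.173, -0.985, 1134.774], [0.0, 0.0, 0.0, 1.0]]
```

View pics/scene0.png

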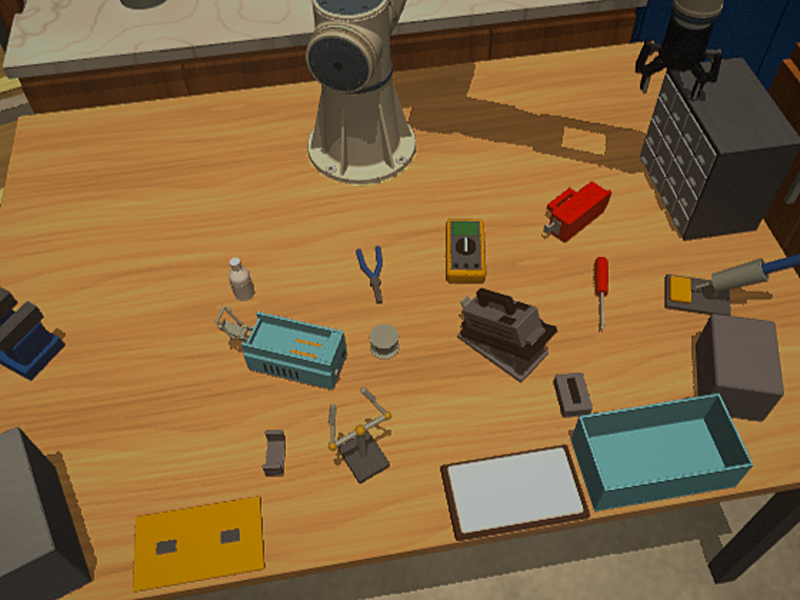

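View pics/top0.png

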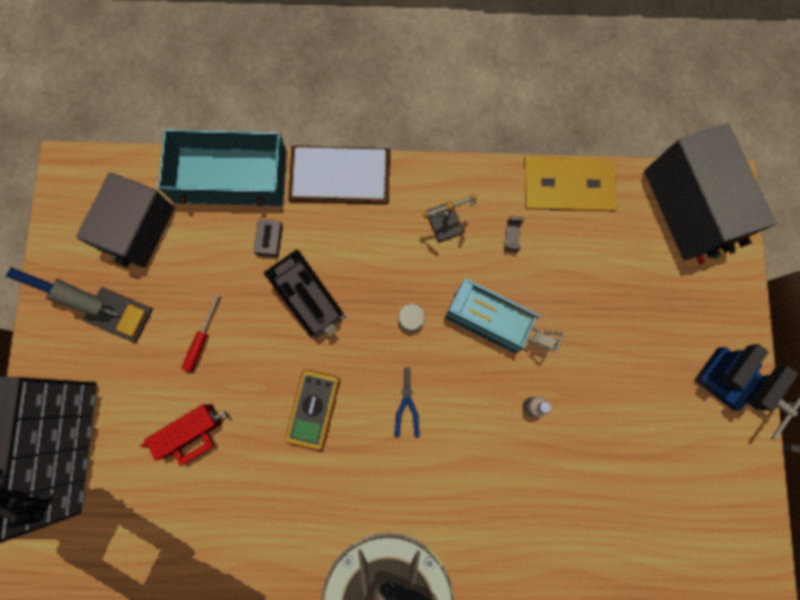

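Scene shot: base at about (295,348) with its latch at the left (232,325), and the dock with the grey pack at (505,330). Top shot: base at (492,316) with its latch at (545,341), dock at (305,295). The red look-alike is separate. Next, enlarged crops.

```bash
cat > h.py <<'E'
import numpy as np,cv2,pickle
def ray(f,u,v):
    P=np.array(f["pose"]);d=P[:3,:3]@np.array([(u-f["cx"])/f["fx"],(v-f["cy"])/f["fy"],1]);return P[:3,3],d
def atz(f,u,v,z):
    o,d=ray(f,u,v);return o+d*(z-o[2])/d[2]
def proj(f,p):
    P=np.array(f["pose"]);c=(np.atleast_2d(p)-P[:3,3])@P[:3,:3];return np.c_[f["fx"]*c[:,0]/c[:,2]+f["cx"],f["fy"]*c[:,1]/c[:,2]+f["cy"]]
def tri(fs,uvs):
    A=np.zeros((3,3));b=np.zeros(3)
    for f,(u,v) in zip(fs,uvs):
        o,d=ray(f,u,v);d/=np.linalg.norm(d);M=np.eye(3)-np.outer(d,d);A+=M;b+=M@o
    return np.linalg.solve(A,b)
def crop(f,u,v,w,h,W,H):
    u0,v0=int(u-w/2),int(v-h/2);k=cv2.resize(f["pixels"][v0:v0+h,u0:u0+w,::-1],(W,H),interpolation=cv2.INTER_CUBIC)
    for i in range(0,w,10):cv2.putText(k,str(u0+i),(int(i*W/w),8),0,.3,(255,255,0),1);cv2.line(k,(int(i*W/w),10),(int(i*W/w),14),(255,255,0),1)
    for i in range(0,h,10):cv2.putText(k,str(v0+i),(0,int(i*H/h)+3),0,.3,(255,255,0),1);cv2.line(k,(18,int(i*H/h)),(22,int(i*H/h)),(255,255,0),1)
    return k
E
python3 - <<'E'
from h import *
s=pickle.load(open("pics/scene0.pkl","rb"));t=pickle.load(open("pics/top0.pkl","rb"))
a=crop(s,354,230,80,60,400,300);b=crop(s,198,238,100,75,400,300);c=crop(t,213,206,80,60,400,300);d=crop(t,354,222,100,75,400,300)
cv2.imwrite("pics/m1.png",np.vstack([np.hstack([a,b]),np.hstack([c,d])]))
E
```

```text
(no output)
```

View pics/m1.png

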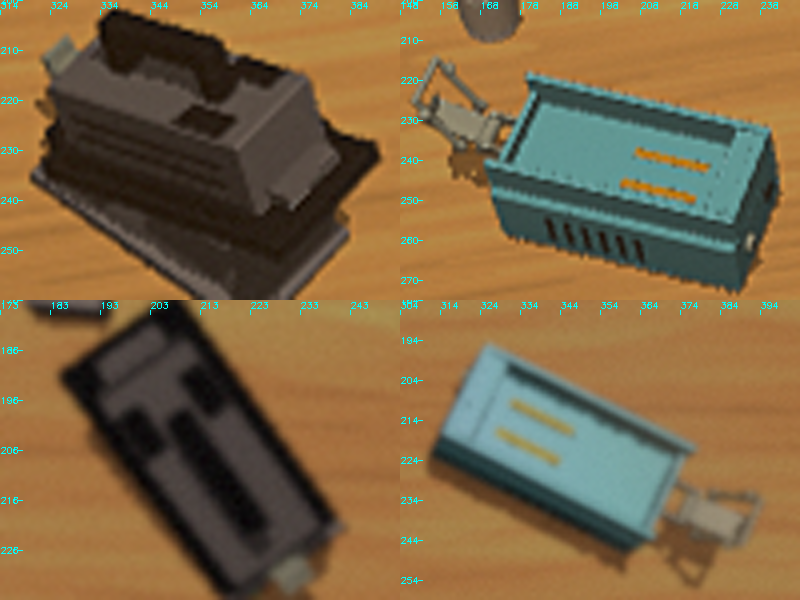

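The scene crop gives clear base corners, with the back-left top at about (180,218). The pack's keeper shows at scene (326,210) and top (232,231), with the tongue uphill. I'll fit both poses.

```bash
cat >> h.py <<'E'
from scipy.optimize import least_squares
from scipy.spatial.transform import Rotation as Ro
def fit(obs,x0,pitch=0,fixz=None):
    # obs: (frame,(u,v),modelpoint); params x,y,z,yaw
    def P(q,m): return Ro.from_euler('ZY',[q[3],pitch]).apply(m)+[q[0],q[1],q[2] if fixz is None else fixz]
    def e(q): return np.concatenate([(proj(f,P(q,m))[0]-uv) for f,uv,m in obs])
    o=least_squares(e,x0,loss='soft_l1',f_scale=1.5);return o.x,np.round(e(o.x).reshape(-1,2),1)
E
python3 - <<'E'
from h import *
s=pickle.load(open("pics/scene0.pkl","rb"));t=pickle.load(open("pics/top0.pkl","rb"))
b=[(s,(180,218.2),(-72,42,84)),(s,(241,232),(93,42,84)),(s,(232.2,255.5),(93,-42,84)),(s,(169.7,240),(-72,-42,84)),(s,(232.2,273),(93,-42,0)),
(t,(326,195.2),(93,-42,84)),(t,(312.2,219),(93,42,84)),(t,(377.5,220.8),(-72,-42,84))]
print(fit(b,[600,-100,0,1.3],0,0))
p=[(s,(362,230),(65,-30,48)),(s,(375,215),(65,30,48)),(s,(324,218.4),(-65,-30,48)),(s,(326,210.4),(-84,0,44)),(s,(348.4,206),(0,0,80)),
(t,(216.8,210.4),(0,0,80)),(t,(231.6,231),(-84,0,44))]
print(fit(p,[600,200,50,0.8],-np.radians(25)))
print(fit(p,[600,200,50,-0.8],-np.radians(25)))
E
```

```text
(array([ 5.55495268e+02, -2.01531213e+02,  2.06619765e-20,  1.11421046e+00]), array([[ 0.8, -3.9],
       [ 0.3, -3.4],
       [-2.2,  0.3],
       [-2.1,  0.4],
       [ 0.9,  0.2],
       [-0.8, -1.8],
       [-0.3,  0.2],
       [ 0.4, -0.8]]))
(array([596.1875891 , 186.5134004 ,  54.09503281,   0.67535845]), array([[ 0.2,  0.2],
       [ 1.8,  0.1],
       [-0.9, -0.6],
       [-0.5, -0.1],
       [-2.4,  0.7],
       [-1.4, -0.3],
       [-0.2,  0.3]]))
(array([596.18759408, 186.51339637,  54.09503814,   0.67535834]), array([[ 0.2,  0.2],
       [ 1.8,  0.1],
       [-0.9, -0.6],
       [-0.5, -0.1],
       [-2.4,  0.7],
       [-1.4, -0.3],
       [-0.2,  0.3]]))
```

```bash
cat >> h.py <<'E'
from math import *
def pose(s): return np.array(s["eef_pos"]),Ro.from_euler('xyz',s["tcp_rot"])
def frame(x,y,z,yaw,pitch=0): return np.array([x,y,z],float),Ro.from_euler('ZY',[yaw,pitch])
def tool(zx): # tool z and tool y directions -> rotation
    z,y=[np.array(a,float)/np.linalg.norm(a) for a in zx];x=np.cross(y,z);return Ro.from_matrix(np.c_[x,y,z])
def plan(p0,R0,p1,R1,n=None,fs=.7):
    w=(R0.inv()*R1).as_rotvec();D=R0.inv().apply(p1-p0)
    for k in ([n] if n else range(1,80)):
        E=[Ro.from_rotvec(w*i/k).as_matrix() for i in range(k)]
        dp=np.linalg.solve(sum(E),D)
        if n or (np.linalg.norm(dp)/40<=fs and np.degrees(np.linalg.norm(w))/k/6<=.95): break
    print(k,"x dp",np.round(dp/40,3).tolist(),"turn",np.round(np.degrees(w)/k/6,3).tolist())
    return p1,R1
E
cat > st.py <<'E'
from h import *
PK=frame(596,186.5,54,.675,-radians(25))
BS=frame(555.5,-201.5,0,1.114)
def pk2t(F,zt,tilt=0): # tool TCP gripping pack at pack frame (0,0,zt)
    p,R=F;m=R.as_matrix();return p+m@[0,0,zt],tool((-m[:,2],-m[:,1]))
E
python3 - <<'E'
from st import *
from rig import r
p,R=pose(r.sense());t=pk2t(PK,154);print(t[0])
plan(p,R,*t)
E
```

```text
[545.18908375 145.82967526 193.5713992 ]
23 x dp [-0.632, 0.28, -0.069] turn [-0.188, 0.111, 0.845]
```

Request:
{"method": "play_rows", "body": {"rows": [{"dp":[-0.7,-0.44,-0.03],"turn":[0,0,0],"fingers":0},{"dp":[-0.7,-0.44,-0.03],"turn":[0,0,0],"fingers":0},{"dp":[-0.7,-0.44,-0.03],"turn":[0,0,0],"fingers":0},{"dp":[-0.7,-0.44,-0.03],"turn":[0,0,0],"fingers":0},{"dp":[-0.7,-0.44,-0.03],"turn":[0,0,0],"fingers":0}]}}

```text
clock: 0.52
eef_pos: [334.8, 441.4, 237.0]
tcp_rot: [-3.141, -0.0, 2.75]
contact_force: [2.0, 0.4, -0.2]
opening: 1.002
grasp_force: 0.0
```

Request:
{"method": "play_rows", "body": {"rows": [{"dp":[-0.7,-0.44,-0.03],"turn":[0,0,0],"fingers":0},{"dp":[-0.7,-0.44,-0.03],"turn":[0,0,0],"fingers":0},{"dp":[-0.7,-0.44,-0.03],"turn":[0,0,0],"fingers":0},{"dp":[-0.7,-0.44,-0.03],"turn":[0,0,0],"fingers":0},{"dp":[-0.7,-0.44,-0.03],"turn":[0,0,0],"fingers":0}]}}

```text
clock: 0.93
eef_pos: [430.7, 306.5, 243.2]
tcp_rot: [-3.141, -0.0, 2.75]
contact_force: [1.4, -0.6, 0.3]
opening: 0.998
grasp_force: 0.0
```

Request:
{"method": "play_rows", "body": {"rows": [{"dp":[-0.7,-0.44,-0.03],"turn":[0,0,0],"fingers":0},{"dp":[-0.7,-0.44,-0.03],"turn":[0,0,0],"fingers":0},{"dp":[-0.7,-0.44,-0.03],"turn":[0,0,0],"fingers":0},{"dp":[-0.7,-0.44,-0.03],"turn":[0,0,0],"fingers":0},{"dp":[-0.7,-0.44,-0.03],"turn":[0,0,0],"fingers":0}]}}

```text
clock: 1.35
eef_pos: [526.5, 171.7, 249.1]
tcp_rot: [-3.141, -0.0, 2.75]
contact_force: [1.1, -0.3, 0.1]
opening: 1.0
grasp_force: 0.0
```

```bash
python3 - <<'E'
from st import *
from rig import r
s=r.sense();p,R=pose(s);t=pk2t(PK,154);print(p,s["qpos"])
plan(p,R,*t)
E
```

```text
[526.53457713 171.70426448 249.12996178] [ 3.12505372e-01  2.25510986e-01  1.76742495e+00  2.65173700e-05
  1.14908596e+00 -8.66497878e-01]
22 x dp [-0.052, 0.007, 0.055] turn [-0.196, 0.116, 0.884]
```

Request:
{"method": "play_rows", "body": {"rows": [{"dp":[-0.05,0.01,0.05],"turn":[-0.2,0.12,0.88],"fingers":0},{"dp":[-0.05,0.01,0.05],"turn":[-0.2,0.12,0.88],"fingers":0},{"dp":[-0.05,0.01,0.05],"turn":[-0.2,0.12,0.88],"fingers":0},{"dp":[-0.05,0.01,0.05],"turn":[-0.2,0.12,0.88],"fingers":0},{"dp":[-0.05,0.01,0.05],"turn":[-0.2,0.12,0.88],"fingers":0}]}}

```text
clock: 1.77
eef_pos: [535.4, 169.8, 238.6]
tcp_rot: [3.055, -0.086, 2.287]
contact_force: [-0.1, -0.5, -0.3]
opening: 1.0
grasp_force: 0.0
```

Request:
{"method": "play_rows", "body": {"rows": [{"dp":[-0.05,0.01,0.05],"turn":[-0.2,0.12,0.88],"fingers":0},{"dp":[-0.05,0.01,0.05],"turn":[-0.2,0.12,0.88],"fingers":0},{"dp":[-0.05,0.01,0.05],"turn":[-0.2,0.12,0.88],"fingers":0},{"dp":[-0.05,0.01,0.05],"turn":[-0.2,0.12,0.88],"fingers":0},{"dp":[-0.05,0.01,0.05],"turn":[-0.2,0.12,0.88],"fingers":0}]}}

```text
clock: 2.18
eef_pos: [542.4, 164.0, 227.7]
tcp_rot: [3.014, -0.199, 1.832]
contact_force: [-0.2, -0.2, -0.5]
opening: 0.998
grasp_force: 0.0
```

Request:
{"method": "play_rows", "body": {"rows": [{"dp":[-0.05,0.01,0.05],"turn":[-0.2,0.12,0.88],"fingers":0},{"dp":[-0.05,0.01,0.05],"turn":[-0.2,0.12,0.88],"fingers":0},{"dp":[-0.05,0.01,0.05],"turn":[-0.2,0.12,0.88],"fingers":0},{"dp":[-0.05,0.01,0.05],"turn":[-0.2,0.12,0.88],"fingers":0},{"dp":[-0.05,0.01,0.05],"turn":[-0.2,0.12,0.88],"fingers":0}]}}

```text
clock: 2.6
eef_pos: [546.2, 157.0, 215.9]
tcp_rot: [3.029, -0.319, 1.367]
contact_force: [-0.4, 0.1, 0.8]
opening: 0.997
grasp_force: 0.0
```

Request:
{"method": "play_rows", "body": {"rows": [{"dp":[-0.05,0.01,0.05],"turn":[-0.2,0.12,0.88],"fingers":0},{"dp":[-0.05,0.01,0.05],"turn":[-0.2,0.12,0.88],"fingers":0},{"dp":[-0.05,0.01,0.05],"turn":[-0.2,0.12,0.88],"fingers":0},{"dp":[-0.05,0.01,0.05],"turn":[-0.2,0.12,0.88],"fingers":0},{"dp":[-0.05,0.01,0.05],"turn":[-0.2,0.12,0.88],"fingers":0}]}}

```text
clock: 3.02
eef_pos: [546.5, 150.5, 203.3]
tcp_rot: [3.102, -0.419, 0.879]
contact_force: [0.5, 0.6, -0.9]
opening: 1.004
grasp_force: 0.0
```

Request:
{"method": "play_rows", "body": {"rows": [{"dp":[-0.05,0.01,0.05],"turn":[-0.2,0.12,0.88],"fingers":0},{"dp":[-0.05,0.01,0.05],"turn":[-0.2,0.12,0.88],"fingers":0},{"dp":[0,0,0],"turn":[0,0,0],"fingers":0}]}}

```text
clock: 3.27
eef_pos: [544.6, 148.5, 197.2]
tcp_rot: [-3.137, -0.446, 0.677]
contact_force: [-0.1, 0.1, -0.0]
opening: 1.002
grasp_force: 0.0
```

```bash
cat >> h.py <<'E'
def wire(F,f,img,segs,c):
    p,R=F;k=img.shape[1]/560
    for a,b in segs:
        q=proj(f,R.apply([a,b])+p)*k
        if np.abs(q).max()<4000: cv2.line(img,tuple(np.int32(q[0])),tuple(np.int32(q[1])),c,1)
def box(x0,x1,y0,y1,z0,z1):
    import itertools
    c=list(itertools.product((x0,x1),(y0,y1),(z0,z1)));return [(a,b) for a in c for b in c if a<b and sum(u!=v for u,v in zip(a,b))==1]
PACKW=box(-65,65,-30,30,0,48)+box(-37,37,-8,8,66,80)+box(-86,-82,-10,10,32,44)+box(65,79,-20,20,4,12)
E
python3 - <<'E'
from st import *
from rig import r
s=r.sense();p,R=pose(s);t=pk2t(PK,154);print(p,s["qpos"])
plan(p,R,*t)
f=r.grab_frame("wrist");pickle.dump(f,open("pics/w1.pkl","wb"));print(np.round(f["pose"],3).tolist())
k=cv2.resize(f["pixels"][:,:,::-1],(800,600));wire(PK,f,k,PACKW,(0,255,0));cv2.imwrite("pics/w1.png",k)
E
```

```text
[544.64390767 148.51065861 197.23899855] [0.12310462 0.14103062 2.09210076 0.4422978  0.56881614 0.68203502]
1 x dp [-0.068, 0.061, 0.069] turn [-0.047, -0.096, 0.015]
[[0.628, -0.772, 0.095, 554.856], [-0.778, -0.623, 0.082, 154.637], [-0.004, -0.125, -0.992, 360.554], [0.0, 0.0, 0.0, 1.0]]
```

View pics/w1.png

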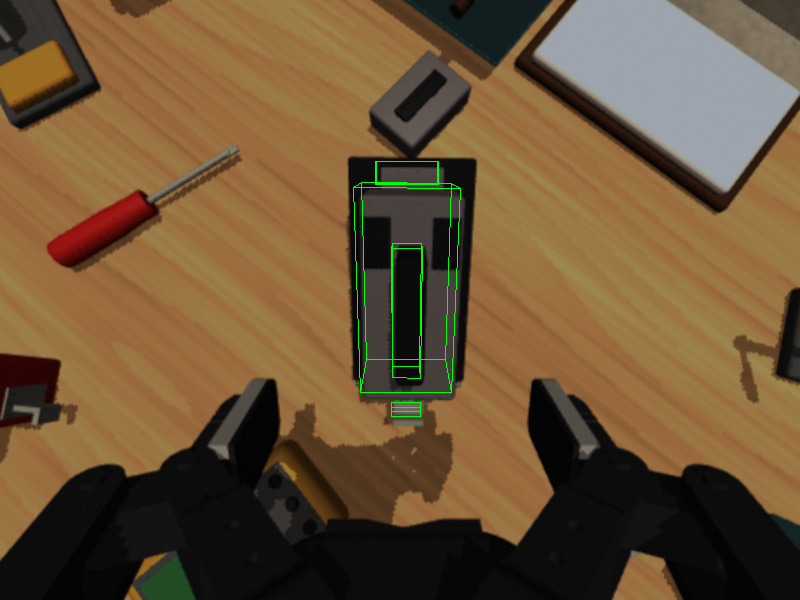

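Wrist view: the grip bar spans (394–423, 247–385). The wireframe fit is about 5 px (2.3 mm) too far uphill and 1 mm sideways, so I'll correct that and go down.

```bash
cat >> st.py <<'E'
PK=(PK[0]+PK[1].apply([-2.3,-.7,0]),PK[1])
E
python3 - <<'E'
from st import *
from rig import r
s=r.sense();p,R=pose(s)
t=plan(p,R,*pk2t(PK,124),2); plan(*t,*pk2t(PK,55))
E
```

```text
2 x dp [-0.074, 0.038, 0.412] turn [-0.027, -0.048, 0.036]
3 x dp [-0.0, -0.0, 0.575] turn [0.0, 0.0, 0.0]
```

Request:
{"method": "play_rows", "body": {"rows": [{"dp":[-0.074,0.038,0.41],"turn":[-0.027,-0.048,0.036],"fingers":0},{"dp":[-0.074,0.038,0.41],"turn":[-0.027,-0.048,0.036],"fingers":0},{"dp":[0,0,0.57],"turn":[0,0,0],"fingers":0},{"dp":[0,0,0.57],"turn":[0,0,0],"fingers":0},{"dp":[0,0,0.4],"turn":[0,0,0],"fingers":0}]}}

```text
clock: 3.73
eef_pos: [575.8, 168.5, 109.1]
tcp_rot: [3.14, -0.437, 0.677]
contact_force: [0.1, 0.3, 0.4]
opening: 0.998
grasp_force: 0.0
```

Request:
{"method": "play_rows", "body": {"rows": [{"dp":[0,0,0.15],"turn":[0,0,0],"fingers":0},{"dp":[0,0,0],"turn":[0,0,0],"fingers":0.5},{"dp":[0,0,0],"turn":[0,0,0],"fingers":0.5}]}}

```text
clock: 3.98
eef_pos: [577.4, 169.8, 105.2]
tcp_rot: [3.141, -0.437, 0.675]
contact_force: [-0.4, -0.6, 0.1]
opening: 0.75
grasp_force: 0.0
```

```bash
python3 - <<'E'
from st import *
from rig import r
s=r.sense();p,R=pose(s);print(s["contact_force"],s["opening"])
plan(p,R,*pk2t(PK,55))
f=r.grab_frame("wrist");pickle.dump(f,open("pics/w2.pkl","wb"))
k=cv2.resize(f["pixels"][:,:,::-1],(800,600));wire(PK,f,k,PACKW,(0,255,0));cv2.imwrite("pics/w2.png",k)
E
```

```text
[-0.39303123 -0.61070684  0.13881217] 0.7500056857304378
1 x dp [-0.033, -0.019, 0.049] turn [0.005, -0.011, -0.001]
```

View pics/w2.png

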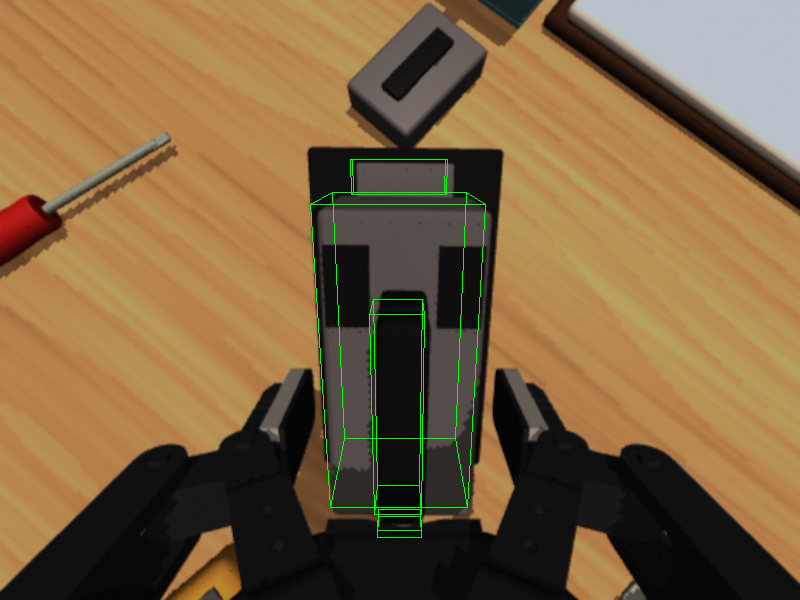

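The pads straddle the bar: bar centre at about x = 401, finger midpoint at about 404. I'll lower 2 mm, close and lift square to the slope.

Request:
{"method": "play_rows", "body": {"rows": [{"dp":[0,0,0.05],"turn":[0,0,0],"fingers":1},{"dp":[0,0,0],"turn":[0,0,0],"fingers":1},{"dp":[0,0,0],"turn":[0,0,0],"fingers":1},{"dp":[0,0,0],"turn":[0,0,0],"fingers":1},{"dp":[0,0,0],"turn":[0,0,0],"fingers":1}], "force": 100}}

```text
clock: 4.45
eef_pos: [577.9, 170.4, 104.0]
tcp_rot: [3.141, -0.439, 0.673]
contact_force: [-3.7, 0.1, 5.0]
opening: 0.171
grasp_force: 97.5
```

Request:
{"method": "play_rows", "body": {"rows": [{"dp":[0,0,0],"turn":[0,0,0],"fingers":1},{"dp":[0,0,0],"turn":[0,0,0],"fingers":1},{"dp":[0,0,-0.1],"turn":[0,0,0],"fingers":1},{"dp":[0,0,-0.2],"turn":[0,0,0],"fingers":1}]}}

```text
clock: 4.78
eef_pos: [573.0, 166.9, 113.4]
tcp_rot: [-3.141, -0.436, 0.673]
contact_force: [1.4, 1.1, -6.6]
opening: 0.167
grasp_force: 97.9
```

Request:
{"method": "play_rows", "body": {"rows": [{"dp":[0,0,-0.4],"turn":[0,0,0],"fingers":1},{"dp":[0,0,-0.6],"turn":[0,0,0],"fingers":1},{"dp":[0,0,-0.7],"turn":[0,0,0],"fingers":1},{"dp":[0,0,-0.7],"turn":[0,0,0],"fingers":1},{"dp":[0,0,-0.7],"turn":[0,0,0],"fingers":1}]}}

```text
clock: 5.2
eef_pos: [530.8, 133.4, 226.7]
tcp_rot: [-3.141, -0.435, 0.673]
contact_force: [0.3, 0.3, -6.1]
opening: 0.175
grasp_force: 98.4
```

```bash
cat >> st.py <<'E'
def bt(bp,tilt): # tool pose for a pack pitched nose-down by tilt, TCP at base point bp
    p,R=BS;m=(R*Ro.from_euler('y',tilt)).as_matrix();return p+R.apply(bp),tool((-m[:,2],-m[:,1]))
E
python3 - <<'E'
from st import *
from rig import r
s=r.sense();p,R=pose(s);print(p,s["contact_force"],s["opening"])
f=pickle.load(open("pics/top0.pkl","rb"));print(f["fx"],atz(f,311,150,150),atz(f,376,285,100))
print(pickle.load(open("pics/w2.pkl","rb"))["fx"])
plan(p,R,*bt([0,150,330],0))
E
```

```text
[530.76214734 133.41046094 226.73629694] [ 0.29599026  0.33812497 -6.08922963] 0.17458047971504057
379.92082545100243 [738.28242971 -88.72198146 150.        ] [ 381.96454171 -271.3472519   100.        ]
305.14418955290716
12 x dp [-0.52, 0.191, -0.345] turn [0.076, -0.34, -0.345]
```

Request:
{"method": "play_rows", "body": {"rows": [{"dp":[-0.52,0.19,-0.345],"turn":[0.076,-0.34,-0.345],"fingers":1},{"dp":[-0.52,0.19,-0.345],"turn":[0.076,-0.34,-0.345],"fingers":1},{"dp":[-0.52,0.19,-0.345],"turn":[0.076,-0.34,-0.345],"fingers":1},{"dp":[-0.52,0.19,-0.345],"turn":[0.076,-0.34,-0.345],"fingers":1},{"dp":[-0.52,0.19,-0.345],"turn":[0.076,-0.34,-0.345],"fingers":1}]}}

```text
clock: 5.62
eef_pos: [466.7, 22.9, 254.0]
tcp_rot: [3.117, -0.253, 0.864]
contact_force: [0.2, -0.5, -7.4]
opening: 0.168
grasp_force: 98.3
```

Request:
{"method": "play_rows", "body": {"rows": [{"dp":[-0.52,0.19,-0.345],"turn":[0.076,-0.34,-0.345],"fingers":1},{"dp":[-0.52,0.19,-0.345],"turn":[0.076,-0.34,-0.345],"fingers":1},{"dp":[-0.52,0.19,-0.345],"turn":[0.076,-0.34,-0.345],"fingers":1},{"dp":[-0.52,0.19,-0.345],"turn":[0.076,-0.34,-0.345],"fingers":1},{"dp":[-0.52,0.19,-0.345],"turn":[0.076,-0.34,-0.345],"fingers":1}]}}

```text
clock: 6.03
eef_pos: [428.0, -90.9, 304.0]
tcp_rot: [3.128, -0.071, 1.042]
contact_force: [1.0, 0.2, -6.9]
opening: 0.169
grasp_force: 98.3
```

Request:
{"method": "play_rows", "body": {"rows": [{"dp":[-0.52,0.19,-0.345],"turn":[0.076,-0.34,-0.345],"fingers":1},{"dp":[-0.52,0.19,-0.345],"turn":[0.076,-0.34,-0.345],"fingers":1},{"dp":[0,0,0],"turn":[0,0,0],"fingers":1},{"dp":[0,0,0],"turn":[0,0,0],"fingers":1}]}}

```text
clock: 6.37
eef_pos: [421.5, -134.9, 329.5]
tcp_rot: [3.139, -0.003, 1.111]
contact_force: [-0.0, 0.5, -6.9]
opening: 0.169
grasp_force: 98.2
```

```bash
cat >> h.py <<'E'
BASEW=box(-72,93,-42,42,0,84)+box(-67,83,-32,32,58,84)+box(69.5,83,-32,32,74,82)+[((-90,-10,60),(-90,10,60))]
E
python3 - <<'E'
from st import *
from rig import r
s=r.sense();p,R=pose(s);print(p,s["qpos"])
f=r.grab_frame("wrist");pickle.dump(f,open("pics/w3.pkl","wb"))
k=cv2.resize(f["pixels"][:,:,::-1],(800,600),interpolation=cv2.INTER_CUBIC);wire(BS,f,k,BASEW,(0,255,0))
m=R.as_matrix();wire((p-m[:,2]*-55-m[:,0]*0,tool((-m[:,2],-m[:,1]))),f,k,PACKW,(0,0,255));cv2.imwrite("pics/w3.png",k)
E
```

```text
[ 421.48203017 -134.92206967  329.45084412] [-0.31494439 -0.03297969  1.87685276  0.00234767  1.29459716  0.14391799]
```

View pics/w3.png

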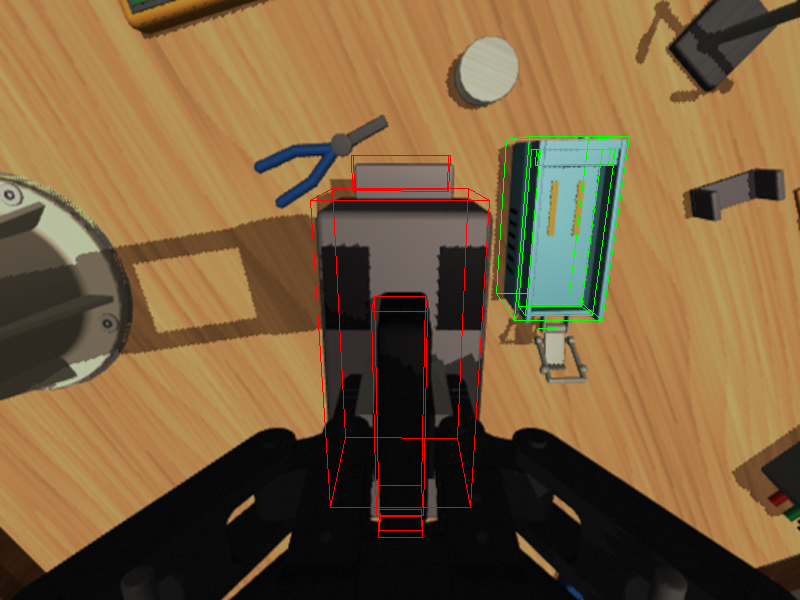

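The base is at the upper right, with its rim about (503–628, 138–322) close to the fit. The latch points down-image at (555,345), with the bail bar near (568,378). The held pack sits about 3–4 mm towards −x relative to the TCP. I'll enlarge the base for a refined fit.

```bash
python3 - <<'E'
from st import *
f=pickle.load(open("pics/w3.pkl","rb"))
a=crop(f,398,125,88,66,400,300);b=crop(f,398,185,88,66,400,300);c=crop(f,392,246,88,66,800,600)[:300]
c=crop(f,390,242,64,48,400,300);d=crop(f,285,130,88,66,400,300)
cv2.imwrite("pics/m2.png",np.vstack([np.hstack([a,b]),np.hstack([c,d])]))
E
```

```text
(no output)
```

View pics/m2.png

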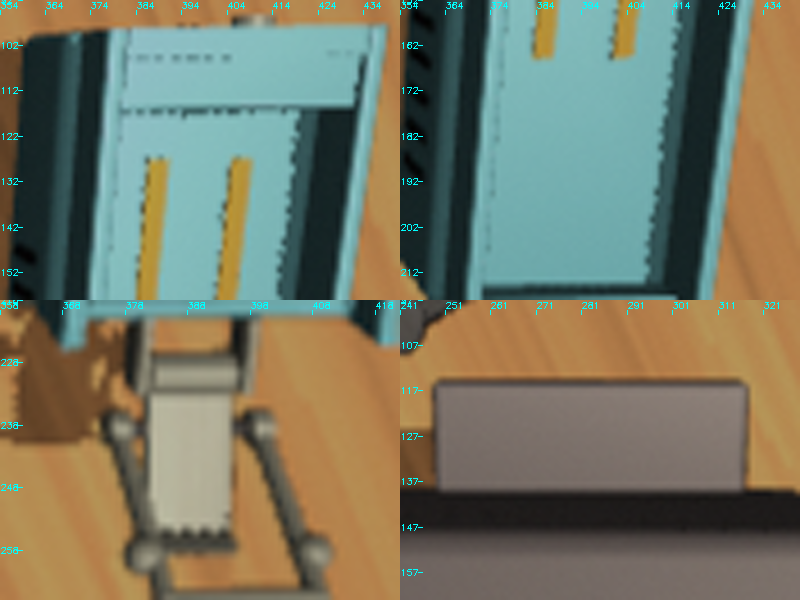

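```bash
python3 - <<'E'
from st import *
from rig import r
s=pickle.load(open("pics/scene0.pkl","rb"));t=pickle.load(open("pics/top0.pkl","rb"));w=pickle.load(open("pics/w3.pkl","rb"))
W=37
wp=[(w,(380.8,116.2),(69.5,32,82)),(w,(432.1,115.1),(69.5,-32,82)),(w,(438.7,97.5),(93,-W,84)),(w,(377.8,98.6),(93,W,84)),(w,(421.2,225.3),(-72,-W,84)),(w,(367.7,225),(-72,W,84))]
b=[(s,(180,218.2),(-72,W,84)),(s,(241,232),(93,W,84)),(s,(232.2,255.5),(93,-W,84)),(s,(169.7,240),(-72,-W,84)),
(t,(326,195.2),(93,-W,84)),(t,(312.2,219),(93,W,84)),(t,(377.5,220.8),(-72,-W,84))]
for o in(wp,b,wp+b):
  q,e=fit(o,[555,-201,0,1.1],0,0);print(np.round(q,4),e.tolist())
B=frame(*fit(wp+b,[555,-201,0,1.1],0,0)[0][:2],0,fit(wp+b,[555,-201,0,1.1],0,0)[0][3])
def base(u,v,y): # intersect with plane base y
    o,d=ray(w,u,v);o=B[1].inv().apply(o-B[0]);d=B[1].inv().apply(d);return np.round(o+d*(y-o[1])/d[1],1)
for n,(x,y),yy in(("hingeknobL",(120,425),21),("hingeknobR",(258,425),-21),("studL",(145,553),22),("studR",(315,553),-22),("levertip",(190,545),0)):
  print(n,base(358+x/6.25,218+(y-300)/6.25,yy))
E
```

```text
[ 5.591454e+02 -2.047371e+02 -9.000000e-03  1.122500e+00] [[-1.0, 1.3], [-0.2, 1.8], [1.0, -1.0], [0.1, -1.4], [0.3, -0.5], [-0.3, 0.4]]
[ 5.583234e+02 -2.010652e+02  3.520000e-02  1.126600e+00] [[-0.0, -1.3], [-0.1, -1.3], [-0.8, -0.7], [-1.0, 0.1], [-2.1, -1.0], [0.3, -1.9], [-0.6, -0.6]]
[ 5.590502e+02 -2.038386e+02  4.500000e-03  1.122000e+00] [[-1.3, 0.6], [-0.4, 1.2], [0.7, -1.7], [-0.2, -2.1], [0.0, -1.0], [-0.6, -0.2], [-1.0, -1.0], [-1.1, -0.8], [-2.0, -0.2], [-2.1, 0.3], [-1.0, -1.3], [1.3, -2.3], [0.4, -0.7]]
hingeknobL [-92.3  21.   82.7]
hingeknobR [-104.9  -21.    55.7]
studL [-110.2   22.   109.1]
studR [-119.7  -22.    92. ]
levertip [-125.7    0.    76.3]
```

```bash
python3 - <<'E'
from st import *
s=pickle.load(open("pics/scene0.pkl","rb"));t=pickle.load(open("pics/top0.pkl","rb"));w=pickle.load(open("pics/w3.pkl","rb"))
for W,a,c in((37,-75,90),(37,-73,90),(36,-75,90),(38,-75,90)):
  wp=[(w,(380.8,116.2),(69.5,32,82)),(w,(432.1,115.1),(69.5,-32,82)),(w,(438.7,97.5),(c,-W,84)),(w,(377.8,98.6),(c,W,84)),(w,(421.2,225.3),(a,-W,84)),(w,(367.7,225),(a,W,84))]
  b=[(s,(180,218.2),(a,W,84)),(s,(241,232),(c,W,84)),(s,(232.2,255.5),(c,-W,84)),(s,(169.7,240),(a,-W,84)),
  (t,(326,195.2),(c,-W,84)),(t,(312.2,219),(c,W,84)),(t,(377.5,220.8),(a,-W,84))]
  for o in(wp,b):
    q,e=fit(o,[555,-201,0,1.1],0,0);print(W,a,c,np.round(q[[0,1,3]],4),e.tolist())
E
```

```text
37 -75 90 [ 560.0261 -203.0059    1.1239] [[-0.9, -0.3], [0.0, 0.1], [0.8, -0.1], [-0.0, -0.4], [0.3, 0.2], [-0.3, 1.1]]
37 -75 90 [ 559.6124 -198.3563    1.1266] [[-0.0, -1.3], [-0.1, -1.3], [-0.8, -0.7], [-1.0, 0.1], [-2.1, -1.0], [0.3, -1.9], [-0.6, -0.6]]
37 -73 90 [ 559.7921 -203.3616    1.1227] [[-0.9, 0.0], [0.0, 0.5], [0.8, 0.3], [-0.0, -0.1], [0.4, -0.9], [-0.3, 0.0]]
37 -73 90 [ 559.2032 -199.2138    1.1271] [[0.3, -1.2], [-0.5, -1.4], [-1.2, -0.8], [-0.6, 0.2], [-1.8, -0.8], [0.6, -1.7], [-0.9, -0.7]]
36 -75 90 [ 560.0476 -202.9957    1.1245] [[-0.9, -0.3], [0.0, 0.1], [-0.1, -0.2], [0.8, -0.5], [-0.3, 0.1], [0.5, 1.1]]
36 -75 90 [ 560.0525 -198.336     1.1272] [[-0.2, -0.9], [-0.2, -0.9], [-0.7, -0.9], [-0.8, -0.1], [-2.2, -0.8], [0.5, -2.3], [-0.7, -0.4]]
38 -75 90 [ 560.0845 -203.0483    1.1227] [[-0.8, -0.3], [0.2, 0.2], [1.8, -0.1], [-0.7, -0.5], [1.1, 0.2], [-1.0, 1.1]]
38 -75 90 [ 559.0971 -198.3753    1.126 ] [[0.1, -1.8], [0.0, -1.8], [-1.0, -0.6], [-1.2, 0.2], [-1.9, -1.1], [0.2, -1.4], [-0.4, -0.7]]
```

```bash
cat >> st.py <<'E'
BS=frame(559.8,-202.6,0,1.124)
E
python3 - <<'E'
from st import *
w=pickle.load(open("pics/w3.pkl","rb"));p=np.array([421.48,-134.92,329.45]);R=Ro.from_euler('xyz',[3.139,-.003,1.111]);m=R.as_matrix()
Rp=tool((-m[:,2],-m[:,1]))
ob=[((249.1,115.3),(79,20,12)),((316.9,115.3),(79,-20,12)),((249.3,138.8),(65.5,20,12)),((315.5,138.8),(65.5,-20,12)),((224.7,148),(63,30,48)),((342.5,148),(63,-30,48))]
def e(q):
    dx,dy,dz,pi,ya=q;P=p+m@[dx,dy,dz]
    return np.concatenate([np.concatenate([proj(w,P+Rp.apply(Ro.from_euler('zy',[ya,pi]).apply(a)))[0]-uv for uv,a in ob]),[(dz-55)/2,pi/.02,ya/.02]])
o=least_squares(e,[0,0,55,0,0]);print(np.round(o.x,3),np.round(e(o.x),1))
E
```

```text
[-4.080e+00  1.556e+00  5.750e+01  3.400e-02  1.000e-03] [ 0.4  0.  -0.5 -0.   0.9 -0.4  0.2 -0.4 -1.6  0.4  0.7  0.4  1.3  1.7
  0. ]
```

```bash
cat >> st.py <<'E'
BS=frame(559.2,-201,0,1.124)
DX,DZ,PI=-3.0,55.5,.02   # pack origin in tool frame (x,z), pack pitch relative to tool
def hook(nx,nz,th,y=0): # nose-bottom at base (nx,nz), nose-down tilt th deg
    th=radians(th);Rp=Ro.from_euler('y',th)
    O=np.array([nx,y,nz])-Rp.apply([79,0,4]); tl=th-PI
    return bt(O+Ro.from_euler('y',tl).apply([-DX,0,DZ]),tl)
def inb(p): return np.round(BS[1].inv().apply(p-BS[0]),1)
E
python3 - <<'E'
from st import *
from rig import r
s=r.sense();p,R=pose(s);print(inb(p))
for h in((62,110,14),(64,62,14),(74,61,14),(78,58,5),(79,58,0)):
  print(h);t=hook(*h);p,R=plan(p,R,*t,fs=.6);print(inb(p))
E
```

```text
[  0.6 153.4 328.8]
(62, 110, 14)
9 x dp [0.041, 0.426, 0.416] turn [0.0, -0.241, -0.013]
[ -0.3   0.  178.7]
(64, 62, 14)
3 x dp [0.105, 0.0, 0.386] turn [0.0, 0.0, 0.0]
[  1.7  -0.  130.7]
(74, 61, 14)
1 x dp [0.249, 0.0, -0.031] turn [0.0, 0.0, 0.0]
[ 11.7  -0.  129.7]
(78, 58, 5)
2 x dp [-0.042, -0.0, 0.181] turn [-0.0, 0.75, -0.0]
[  5.7   0.  116.1]
(79, 58, 0)
1 x dp [-0.083, 0.0, 0.169] turn [-0.0, 0.833, 0.0]
[  1.9  -0.  109.5]
```

Request:
{"method": "play_rows", "body": {"rows": [{"dp":[0.04,0.426,0.416],"turn":[0,-0.24,-0.013],"fingers":1},{"dp":[0.04,0.426,0.416],"turn":[0,-0.24,-0.013],"fingers":1},{"dp":[0.04,0.426,0.416],"turn":[0,-0.24,-0.013],"fingers":1},{"dp":[0.04,0.426,0.416],"turn":[0,-0.24,-0.013],"fingers":1},{"dp":[0.04,0.426,0.416],"turn":[0,-0.24,-0.013],"fingers":1}]}}

```text
clock: 6.83
eef_pos: [500.2, -167.3, 244.2]
tcp_rot: [3.141, 0.123, 1.12]
contact_force: [-0.8, -0.1, -7.0]
opening: 0.171
grasp_force: 98.3
```

Request:
{"method": "play_rows", "body": {"rows": [{"dp":[0.04,0.426,0.416],"turn":[0,-0.24,-0.013],"fingers":1},{"dp":[0.04,0.426,0.416],"turn":[0,-0.24,-0.013],"fingers":1},{"dp":[0.04,0.426,0.416],"turn":[0,-0.24,-0.013],"fingers":1},{"dp":[0.04,0.426,0.416],"turn":[0,-0.24,-0.013],"fingers":1},{"dp":[0,0,0],"turn":[0,0,0],"fingers":1}]}}

```text
clock: 7.25
eef_pos: [560.4, -200.8, 174.7]
tcp_rot: [-3.138, 0.224, 1.127]
contact_force: [-1.1, 1.0, -6.2]
opening: 0.172
grasp_force: 99.0
```

```bash
python3 - <<'E'
from st import *
from rig import r
s=r.sense();p,R=pose(s);print(inb(p),s["contact_force"])
plan(p,R,*hook(62,110,14));p,R=plan(p,R,*hook(64,85,14))
f=r.grab_frame("top");g=r.grab_frame("scene");w=r.grab_frame("wrist")
m=R.as_matrix();q,_=pose(s)
P=(q+m@[DX,0,DZ],tool((-m[:,2],-m[:,1]))*Ro.from_euler('y',PI))
ims=[]
for F,u,v in((f,354,222),(g,198,235)):
  k=crop(F,u,v,100,75,800,600);u0,v0=u-50,int(v-37.5)
  for X,W,c in((P,PACKW,(0,0,255)),(BS,BASEW,(0,255,0))):
    for a,b in W:
      z=(proj(F,X[1].apply([a,b])+X[0])+.5-[u0,v0])*8;cv2.line(k,tuple(np.int32(z[0])),tuple(np.int32(z[1])),c,1)
  ims.append(cv2.resize(k,(400,300),interpolation=cv2.INTER_AREA))
ww=cv2.resize(w["pixels"][:,:,::-1],(400,300),interpolation=cv2.INTER_AREA)
wc=crop(w,280,130,160,120,400,300)
cv2.imwrite("pics/m3.png",np.vstack([np.hstack(ims),np.hstack([ww,wc])]))
E
```

```text
[  0.7  -1.  174.7] [-1.08710931  0.97132541 -6.20610996]
1 x dp [-0.048, -0.025, -0.09] turn [-0.025, 0.0, 0.027]
1 x dp [0.14, -0.022, 0.508] turn [-0.025, 0.0, 0.027]
```

View pics/m3.png

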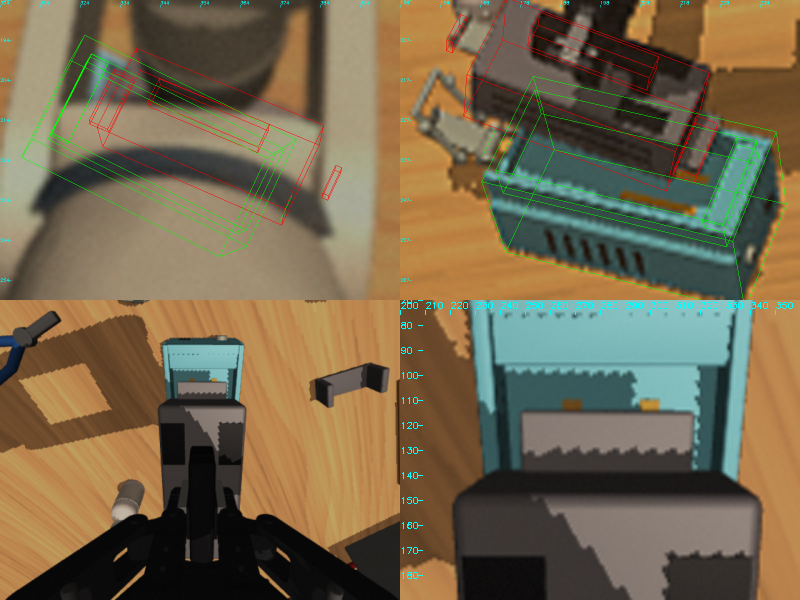

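```bash
python3 - <<'E'
from st import *
from rig import r
w=r.grab_frame("wrist");s=r.sense();p,R=pose(s)
B=(np.array([559.8,-202.6,0]),BS[1])
L=[R.inv().apply(atz(w,u,v,82)-p) for u,v in((238.8,96),(331.6,96))];print(np.round(L,1),np.linalg.norm(L[0]-L[1]))
print(np.round([inb(atz(w,u,v,82)) for u,v in((238.8,96),(331.6,96))],1), inb(p), np.round(s["tcp_rot"],3))
E
```

```text
[[ 87.3 -29.   79.9]
 [ 87.4  34.3  79.9]] 63.327030583523985
[[ 67.6  29.1  82. ]
 [ 67.8 -34.2  82. ]] [ 1.000e-01 -0.000e+00  1.792e+02] [-3.141  0.223  1.126]
```

Tongue at crop x 523–692 against the bay opening at 497–729: well aligned, needing about 1 mm towards −y and 1 mm towards the latch. The lip free edge is at y ≈ 365, ahead of the tongue. I'll apply this and go down.

```bash
cat >> st.py <<'E'
BS=(BS[0]+BS[1].apply([-.8,-1.1,0]),BS[1])
E
python3 - <<'E'
from st import *
from rig import r
s=r.sense();p,R=pose(s);print(inb(p))
for h in((63,63,14),):
  print(h);t=hook(*h);p,R=plan(p,R,*t,4);print(inb(p))
E
```

```text
[  0.9   1.1 179.2]
(63, 63, 14)
4 x dp [0.064, 0.007, 0.29] turn [0.0, -0.004, 0.004]
[  0.7  -0.  131.7]
```

Request:
{"method": "play_rows", "body": {"rows": [{"dp":[0.064,0.03,0.29],"turn":[0,0,0.015],"fingers":1},{"dp":[0.064,0,0.29],"turn":[0,0,0],"fingers":1},{"dp":[0.064,0,0.29],"turn":[0,0,0],"fingers":1},{"dp":[0.064,0,0.28],"turn":[0,0,0],"fingers":1},{"dp":[0,0,0],"turn":[0,0,0],"fingers":1}]}}

```text
clock: 7.87
eef_pos: [559.0, -201.8, 128.9]
tcp_rot: [-3.138, 0.224, 1.125]
contact_force: [-1.1, 0.4, -7.3]
opening: 0.161
grasp_force: 98.9
```

Request:
{"method": "play_rows", "body": {"rows": [{"dp":[0,0,0],"turn":[0,0,0],"fingers":1},{"dp":[0,0,0],"turn":[0,0,0],"fingers":1}]}}

```text
clock: 8.03
eef_pos: [561.2, -202.4, 132.0]
tcp_rot: [3.141, 0.223, 1.124]
contact_force: [0.2, 0.1, -6.1]
opening: 0.169
grasp_force: 99.0
```

```bash
python3 - <<'E'
from st import *
from rig import r
s=r.sense();p,R=pose(s);print(inb(p),s["contact_force"],s["wrist_torque"])
for h in((75,62,14),):
  print(h);t=hook(*h);p,R=plan(p,R,*t,3)
w=r.grab_frame("wrist");cv2.imwrite("pics/m4.png",crop(w,280,130,160,120,800,600))
E
```

```text
[  0.4  -1.3 132. ] [ 0.2407961   0.07337743 -6.14369461] [ 0.337112   -0.17125271  0.01422643]
(75, 62, 14)
3 x dp [0.102, -0.011, -0.012] turn [0.003, -0.003, 0.0]
```

Request:
{"method": "play_rows", "body": {"rows": [{"dp":[0.1,-0.01,-0.01],"turn":[0,0,0],"fingers":1},{"dp":[0.1,-0.01,-0.01],"turn":[0,0,0],"fingers":1},{"dp":[0.1,0,-0.01],"turn":[0,0,0],"fingers":1},{"dp":[0,0,0],"turn":[0,0,0],"fingers":1},{"dp":[0,0,0],"turn":[0,0,0],"fingers":1}]}}

```text
clock: 8.5
eef_pos: [564.9, -192.0, 130.6]
tcp_rot: [3.141, 0.225, 1.124]
contact_force: [-1.1, -4.7, -11.7]
opening: 0.169
grasp_force: 99.3
```

```bash
python3 - <<'E'
from st import *
from rig import r
w=r.grab_frame("wrist");s=r.sense();p,R=pose(s);print(inb(p),s["contact_force"],s["wrist_torque"])
for h in((76,61,8),(78,59,3),(79,58,0)):
  print(h);t=hook(*h);p,R=plan(p,R,*t,3)
cv2.imwrite("pics/m4.png",crop(w,280,130,160,120,800,600))
E
```

```text
[ 1.150e+01 -1.000e-01  1.305e+02] [ -1.23849273  -5.55223905 -11.10765791] [-0.86471603  0.1046457   0.00516767]
(76, 61, 8)
3 x dp [-0.026, -0.001, 0.071] turn [0.002, 0.336, 0.001]
(78, 59, 3)
3 x dp [-0.02, 0.0, 0.071] turn [0.0, 0.278, 0.0]
(79, 58, 0)
3 x dp [-0.014, -0.0, 0.042] turn [0.0, 0.167, 0.0]
```

View pics/m4.png

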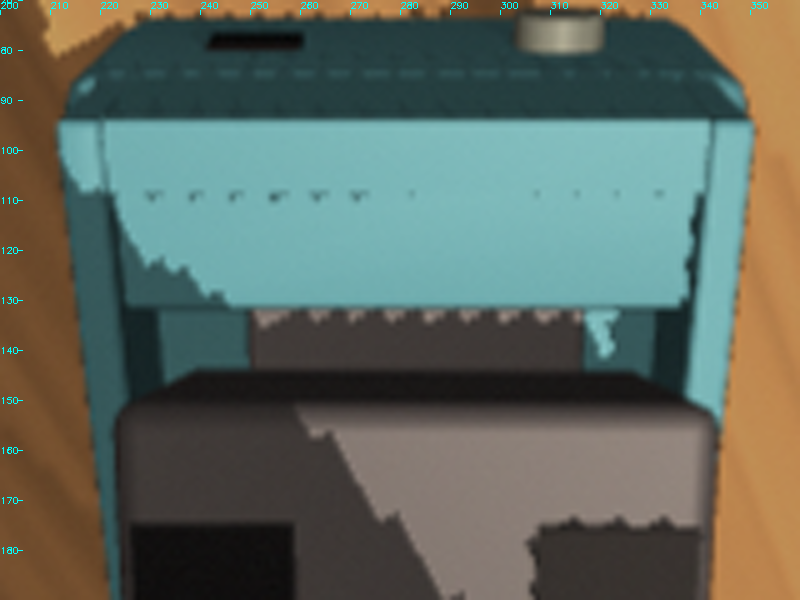

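The tongue's tip is under the lip: its visible root is at x 250–583 below the lip edge at y ≈ 305. The extra −5 N says its top touches the lip's underside, so I'll lower 3 mm and recheck the force.

Request:
{"method": "play_rows", "body": {"rows": [{"dp":[0.008,0,0.04],"turn":[0,0,0],"fingers":1},{"dp":[0.008,0,0.035],"turn":[0,0,0],"fingers":1},{"dp":[0,0,0],"turn":[0,0,0],"fingers":1},{"dp":[0,0,0],"turn":[0,0,0],"fingers":1}]}}

```text
clock: 8.88
eef_pos: [565.9, -190.9, 127.7]
tcp_rot: [3.14, 0.223, 1.124]
contact_force: [-0.2, -0.4, -5.7]
opening: 0.169
grasp_force: 100.1
```

```bash
python3 - <<'E'
from st import *
from rig import r
s=r.sense();p,R=pose(s);print(inb(p),inb(hook(75,59,14)[0]))
for h in((76,58.5,8),(78,58,3),(79,57,0)):
  print(h);t=hook(*h);p,R=plan(p,R,*t,3)
E
```

```text
[ 12.8  -0.6 127.7] [ 12.7  -0.  127.7]
(76, 58.5, 8)
3 x dp [-0.037, -0.005, 0.07] turn [0.005, 0.328, 0.0]
(78, 58, 3)
3 x dp [-0.021, 0.0, 0.059] turn [0.0, 0.278, 0.0]
(79, 57, 0)
3 x dp [-0.014, -0.0, 0.042] turn [0.0, 0.167, 0.0]
```

Request:
{"method": "play_rows", "body": {"rows": [{"dp":[-0.037,-0.003,0.07],"turn":[0,0.33,0],"fingers":1},{"dp":[-0.037,-0.003,0.07],"turn":[0,0.33,0],"fingers":1},{"dp":[-0.037,0,0.07],"turn":[0,0.33,0],"fingers":1},{"dp":[0,0,0],"turn":[0,0,0],"fingers":1},{"dp":[0,0,0],"turn":[0,0,0],"fingers":1}]}}

```text
clock: 9.3
eef_pos: [562.6, -196.8, 120.4]
tcp_rot: [3.14, 0.12, 1.123]
contact_force: [-0.1, 0.2, -6.6]
opening: 0.168
grasp_force: 100.1
```

Request:
{"method": "play_rows", "body": {"rows": [{"dp":[-0.02,0,0.055],"turn":[0,0.28,0],"fingers":1},{"dp":[-0.02,0,0.055],"turn":[0,0.28,0],"fingers":1},{"dp":[-0.02,0,0.055],"turn":[0,0.28,0],"fingers":1},{"dp":[0,0,0],"turn":[0,0,0],"fingers":1},{"dp":[0,0,0],"turn":[0,0,0],"fingers":1}]}}

```text
clock: 9.72
eef_pos: [561.5, -199.1, 113.8]
tcp_rot: [3.141, 0.033, 1.124]
contact_force: [0.3, 1.3, -6.6]
opening: 0.168
grasp_force: 100.1
```

```bash
python3 - <<'E'
from st import *
from rig import r
s=r.sense();p,R=pose(s);print(inb(p),s["contact_force"],s["wrist_torque"],s["tcp_rot"])
for h in((79,57.5,0),):
  print(h);t=hook(*h);p,R=plan(p,R,*t,3);print(inb(p))
E
```

```text
[  3.5  -0.2 113.8] [ 0.27244575  1.33244399 -6.56662792] [ 0.22260567 -0.06854415  0.05745853] [3.14065246 0.0328048  1.12375991]
(79, 57.5, 0)
3 x dp [-0.013, -0.001, 0.04] turn [0.003, 0.168, -0.001]
[  1.9  -0.  109. ]
```

Request:
{"method": "play_rows", "body": {"rows": [{"dp":[-0.013,0,0.04],"turn":[0,0.17,0],"fingers":1},{"dp":[-0.013,0,0.04],"turn":[0,0.17,0],"fingers":1},{"dp":[-0.013,0,0.04],"turn":[0,0.17,0],"fingers":1},{"dp":[0,0,0],"turn":[0,0,0],"fingers":1},{"dp":[0,0,0],"turn":[0,0,0],"fingers":1}]}}

```text
clock: 10.13
eef_pos: [560.6, -200.7, 108.9]
tcp_rot: [3.141, -0.021, 1.124]
contact_force: [0.4, -0.6, -7.1]
opening: 0.165
grasp_force: 100.1
```

```bash
python3 - <<'E'
from st import *
from rig import r
s=r.sense();p,R=pose(s);print(inb(p),s["contact_force"],s["wrist_torque"],s["tcp_rot"])
E
```

```text
[ 1.700e+00 -1.000e-01  1.089e+02] [ 0.39916887 -0.61310008 -7.10168032] [-0.06035175  0.020448   -0.05649773] [ 3.14087196 -0.02108321  1.12419589]
```

Request:
{"method": "play_rows", "body": {"rows": [{"dp":[0,0,0.04],"turn":[0,0,0],"fingers":1},{"dp":[0,0,0],"turn":[0,0,0],"fingers":1},{"dp":[0,0,0],"turn":[0,0,0],"fingers":1}]}}

```text
clock: 10.38
eef_pos: [560.9, -200.8, 108.6]
tcp_rot: [3.14, -0.021, 1.125]
contact_force: [-5.7, -0.5, 6.0]
opening: 0.167
grasp_force: 101.8
```

Request:
{"method": "play_rows", "body": {"rows": [{"dp":[0,0,0.04],"turn":[0,0,0],"fingers":1},{"dp":[0,0,0],"turn":[0,0,0],"fingers":1},{"dp":[0,0,0],"turn":[0,0,0],"fingers":1}]}}

```text
clock: 10.63
eef_pos: [560.9, -200.8, 108.6]
tcp_rot: [3.14, -0.021, 1.125]
contact_force: [-10.5, 1.0, 21.1]
opening: 0.172
grasp_force: 104.0
```

Request:
{"method": "play_rows", "body": {"rows": [{"dp":[0,0,-0.05],"turn":[0,0,0],"fingers":1},{"dp":[0,0,0],"turn":[0,0,0],"fingers":0.7},{"dp":[0,0,0],"turn":[0,0,0],"fingers":0.5},{"dp":[0,0,0],"turn":[0,0,0],"fingers":0.5}]}}

```text
clock: 10.97
eef_pos: [561.4, -200.7, 108.1]
tcp_rot: [3.139, -0.022, 1.125]
contact_force: [-0.1, 1.5, -0.4]
opening: 0.501
grasp_force: 0.0
```

```bash
python3 - <<'E'
from st import *
from rig import r
s=r.sense();p,R=pose(s);print(inb(p),s["contact_force"],s["wrist_torque"],s["opening"])
E
```

```text
[  2.1  -0.7 108.1] [-0.0636763   1.47183661 -0.40100421] [-0.00977116  0.04892021  0.03966679] 0.5006708736683111
```

Request:
{"method": "play_rows", "body": {"rows": [{"dp":[0,0,-0.3],"turn":[0,0,0],"fingers":0.3},{"dp":[0,0,-0.6],"turn":[0,0,0],"fingers":0.4},{"dp":[0,0,-0.6],"turn":[0,-0.1,0],"fingers":1},{"dp":[-0.7,0,0],"turn":[0,-0.1,0],"fingers":1},{"dp":[-0.7,0,0],"turn":[0,0,0],"fingers":1}], "force": 40}}

```text
clock: 11.38
eef_pos: [537.6, -252.5, 170.1]
tcp_rot: [3.136, -0.0, 1.127]
contact_force: [-0.6, 0.1, -0.4]
opening: 0.179
grasp_force: 0.0
```

Request:
{"method": "play_rows", "body": {"rows": [{"dp":[0,0,0],"turn":[0,0,0],"fingers":1},{"dp":[0,0,0],"turn":[0,0,0],"fingers":1},{"dp":[0,0,0],"turn":[0,0,0],"fingers":1}]}}

```text
clock: 11.63
eef_pos: [536.1, -252.2, 167.8]
tcp_rot: [3.14, -0.001, 1.123]
contact_force: [-1.3, 0.4, -0.6]
opening: 0.001
grasp_force: 0.0
```

```bash
cat >> st.py <<'E'
def dn(x,y,z,tl=0): return bt([x,y,z],tl)
E
python3 - <<'E'
from st import *
from rig import r
s=r.sense();p,R=pose(s);print(inb(p),s["contact_force"],s["opening"],s["tcp_rot"])
plan(p,R,*dn(-53,0,112))
w=r.grab_frame("wrist");pickle.dump(w,open("pics/w5.pkl","wb"))
E
```

```text
[-55.3  -0.2 167.8] [-1.28564196  0.44648946 -0.63922732] 0.0010381620631828108 [ 3.14034715e+00 -1.11133534e-03  1.12346346e+00]
2 x dp [0.029, -0.003, 0.697] turn [0.006, -0.005, -0.003]
```

Request:
{"method": "play_rows", "body": {"rows": [{"dp":[0.03,0,0.6],"turn":[0,0,0],"fingers":1},{"dp":[0.02,0,0.6],"turn":[0,0,0],"fingers":1},{"dp":[0,0,0.2],"turn":[0,0,0],"fingers":1},{"dp":[0,0,0.1],"turn":[0,0,0],"fingers":1},{"dp":[0,0,0],"turn":[0,0,0],"fingers":1}]}}

```text
clock: 12.1
eef_pos: [536.7, -249.7, 107.2]
tcp_rot: [-3.141, -0.001, 1.125]
contact_force: [0.3, 0.8, 0.5]
opening: -0.002
grasp_force: 0.0
```

Request:
{"method": "play_rows", "body": {"rows": [{"dp":[0,0,0.04],"turn":[0,0,0],"fingers":1},{"dp":[0,0,0],"turn":[0,0,0],"fingers":1}]}}

```text
clock: 12.27
eef_pos: [537.5, -250.4, 106.3]
tcp_rot: [3.14, -0.001, 1.125]
contact_force: [0.1, -0.2, -0.5]
opening: -0.002
grasp_force: 0.0
```

Request:
{"method": "play_rows", "body": {"rows": [{"dp":[0,0,0.03],"turn":[0,0,0],"fingers":1},{"dp":[0,0,0],"turn":[0,0,0],"fingers":1}]}}

```text
clock: 12.43
eef_pos: [537.5, -250.5, 106.1]
tcp_rot: [3.139, -0.001, 1.124]
contact_force: [-2.2, 1.7, 10.2]
opening: 0.002
grasp_force: 4.7
```

Contact at z = 106.1 over the keeper end, where 106 is expected, so the pack lies flat. Now back off to look at the latch from two positions.

Request:
{"method": "play_rows", "body": {"rows": [{"dp":[0,0,-0.8],"turn":[0,0,0],"fingers":1},{"dp":[-0.7,0,-0.4],"turn":[0,0,0],"fingers":1},{"dp":[-0.9,0,0],"turn":[0,0,0],"fingers":1},{"dp":[-0.9,0,0],"turn":[0,0,0],"fingers":1},{"dp":[-0.9,0,0],"turn":[0,0,0],"fingers":1}]}}

```text
clock: 12.85
eef_pos: [478.0, -374.5, 153.7]
tcp_rot: [3.139, -0.0, 1.125]
contact_force: [0.8, -0.4, -0.7]
opening: -0.002
grasp_force: 0.0
```

Request:
{"method": "play_rows", "body": {"rows": [{"dp":[0,0.9,0],"turn":[0,0,0],"fingers":1},{"dp":[0,0.9,0],"turn":[0,0,0],"fingers":1},{"dp":[0,0,0],"turn":[0,0,0],"fingers":1},{"dp":[0,0,0],"turn":[0,0,0],"fingers":1}]}}

```text
clock: 13.18
eef_pos: [544.2, -405.2, 152.6]
tcp_rot: [3.14, -0.001, 1.124]
contact_force: [-0.2, 0.7, 0.2]
opening: -0.001
grasp_force: 0.0
```

```bash
python3 - <<'E'
from st import *
from rig import r
s=r.sense();p,R=pose(s);print(inb(p))
w=r.grab_frame("wrist");pickle.dump(w,open("pics/wa.pkl","wb"))
P=np.array(w["pose"]);print(np.round(R.inv().apply(P[:3,3]-p),1),proj(w,BS[1].apply([[-90,0,60],[-132,0,60],[-84,0,102]])+BS[0]))
g=r.grab_frame("scene");pickle.dump(g,open("pics/ga.pkl","wb"))
print(proj(g,BS[1].apply([[-90,0,60],[-132,0,60],[-84,0,102]])+BS[0]))
E
```

```text
[-189.8  -73.6  152.6]
[  80.8    1.1 -142.3] [[176.95487029  77.46757328]
 [182.97175234 137.75360591]
 [152.01032722  59.71335179]]
[[169.21019625 232.60730743]
 [154.17705104 229.07953851]
 [168.31358367 223.64640108]]
```

Request:
{"method": "play_rows", "body": {"rows": [{"dp":[0,-0.9,0],"turn":[0,0,0],"fingers":1},{"dp":[0,-0.9,0],"turn":[0,0,0],"fingers":1},{"dp":[0,-0.9,0],"turn":[0,0,0],"fingers":1},{"dp":[0,-0.9,0],"turn":[0,0,0],"fingers":1},{"dp":[0,0,0],"turn":[0,0,0],"fingers":1}]}}

```text
clock: 13.7
eef_pos: [405.9, -337.2, 151.4]
tcp_rot: [-3.135, -0.002, 1.124]
contact_force: [-0.3, 0.9, 0.2]
opening: -0.0
grasp_force: 0.0
```

Request:
{"method": "play_rows", "body": {"rows": [{"dp":[0,0,0],"turn":[0,0,0],"fingers":1},{"dp":[0,0,0],"turn":[0,0,0],"fingers":1}]}}

```text
clock: 13.87
eef_pos: [413.4, -342.2, 153.2]
tcp_rot: [3.139, -0.0, 1.124]
contact_force: [-0.2, 0.5, 0.4]
opening: 0.001
grasp_force: 0.0
```

```bash
python3 - <<'E'
from st import *
from rig import r
s=r.sense();p,R=pose(s);print(inb(p))
w=r.grab_frame("wrist");pickle.dump(w,open("pics/wb.pkl","wb"))
pts=BS[1].apply([[-90,0,60],[-132,0,60],[-84,0,102],[-110,0,80]])+BS[0]
print(proj(w,pts))
a=pickle.load(open("pics/wa.pkl","rb"));g=pickle.load(open("pics/ga.pkl","rb"))
ims=[]
for F,W,H,ww in((a,400,400,140),(w,400,400,140)):
    u,v=proj(F,pts)[3];u=min(max(u,ww/2),560-ww/2);v=min(max(v,ww/2),420-ww/2);ims.append(crop(F,u,v,ww,ww,W,H))
u,v=proj(g,pts)[3];k=crop(g,u,v,80,20*2,400,200);k2=crop(g,u+30,v,80,40,400,200)
cv2.imwrite("pics/m5.png",np.vstack([np.hstack(ims),np.hstack([k,k2])]))
E
```

```text
[-189.5   71.6  153.2]
[[380.71278023  78.09936221]
 [375.04868215 138.10350291]
 [404.25050416  60.60818932]
 [386.86186709 107.72843965]]
```

View pics/m5.png

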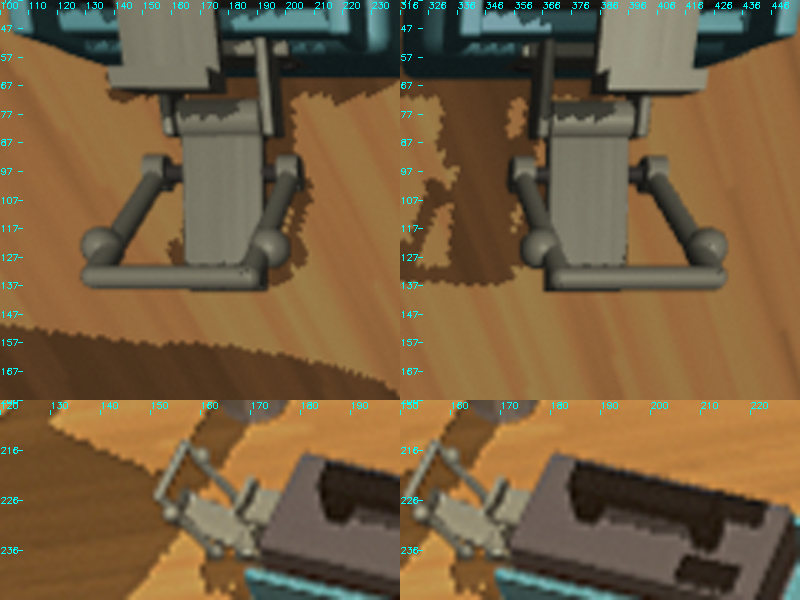

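The pack's keeper shows at the top of both views. The bail is up, with its bar at (174,277) and (634,276) and its studs at y ≈ 247; the lever is nearly level. I'll triangulate.

```bash
python3 - <<'E'
from st import *
a=pickle.load(open("pics/wa.pkl","rb"));b=pickle.load(open("pics/wb.pkl","rb"))
k=400/140
A=lambda x,y:(100+x/k-.3,37+y/k-.3);B=lambda x,y:(316+(x-400)/k-.3,37+y/k-.3)
for n,p,q in(("bar",(174,277),(634,276)),("barL",(90,275),(552,277)),("barR",(258,280),(715,275)),("knobs",(222,169),(589,170)),("studL",(100,247),(537,247)),("studR",(270,247),(708,247)),("lhinge",(222,115),(590,115)),("levtip",(222,265),(588,263)),("kpL",(110,85),(600,88)),("kpR",(213,88),(705,90))):
  P=tri([a,b],[A(*p),B(*q)]);e=[proj(f,P)[0]-z for f,z in((a,A(*p)),(b,B(*q)))];print(n,inb(P),np.round(e,1).tolist())
E
```

```text
bar [-125.    -0.4  103.7] [[-0.0, -0.4], [-0.0, 0.4]]
barL [-124.9   17.3  104.1] [[0.0, 0.1], [0.0, -0.1]]
barR [-125.3  -18.1  103.1] [[-0.1, -1.1], [-0.1, 1.1]]
knobs [-102.4   -0.6   64.9] [[-0.0, -0.1], [-0.0, 0.1]]
studL [-119.4   18.6   94.8] [[-0.0, -0.3], [-0.0, 0.2]]
studR [-119.4  -19.2   95.4] [[-0.0, -0.3], [-0.0, 0.3]]
lhinge [-89.5  -0.7  61. ] [[-0.0, -0.3], [-0.0, 0.3]]
levtip [-124.7   -0.4   71.9] [[-0.0, -0.6], [-0.0, 0.6]]
kpL [-87.3   9.5  99.5] [[0.0, 0.1], [0.0, -0.1]]
kpR [-87.9 -11.8 100.4] [[-0.0, -0.1], [-0.0, 0.1]]
```

Triangulation puts the lever at about −0.35 rad, the bail bar at (−125, 104), its hinge at (−102.4, 65), and the keeper's lip outer face at x = −87.5, y ≈ −1. With the fingertips 28 mm apart, outside the keeper, I'll push the bail over.

```bash
python3 - <<'E'
from st import *
from rig import r
s=r.sense();p,R=pose(s);print(inb(p),s["qpos"])
for a in((-148,-.8,120),(-148,-.8,95),(-86,-.8,95),(-84,-.8,93)):
  print(a);p,R=plan(p,R,*dn(*a),fs=.55)
E
```

```text
[-189.6   70.9  153.1] [-6.94661409e-01  3.08297448e-01  1.89528670e+00  1.30821315e-03
  9.35383631e-01 -2.49020525e-01]
(-148, -0.8, 120)
5 x dp [0.208, 0.358, 0.166] turn [0.005, -0.001, 0.001]
(-148, -0.8, 95)
2 x dp [0.0, 0.0, 0.312] turn [0.0, 0.0, 0.0]
(-86, -0.8, 95)
3 x dp [0.517, 0.0, 0.0] turn [0.0, 0.0, 0.0]
(-84, -0.8, 93)
1 x dp [0.05, 0.0, 0.05] turn [0.0, 0.0, 0.0]
```

Request:
{"method": "play_rows", "body": {"rows": [{"dp":[0.21,0.36,0.166],"turn":[0,0,0],"fingers":0.67},{"dp":[0.21,0.36,0.166],"turn":[0,0,0],"fingers":0.67},{"dp":[0.21,0.36,0.166],"turn":[0,0,0],"fingers":0.67},{"dp":[0.21,0.36,0.166],"turn":[0,0,0],"fingers":0.67},{"dp":[0.21,0.36,0.166],"turn":[0,0,0],"fingers":0.67}]}}

```text
clock: 14.33
eef_pos: [498.2, -335.5, 118.9]
tcp_rot: [3.14, -0.001, 1.125]
contact_force: [1.0, 0.4, -0.1]
opening: 0.329
grasp_force: 0.0
```

Request:
{"method": "play_rows", "body": {"rows": [{"dp":[0,0,0.31],"turn":[0,0,0],"fingers":0.67},{"dp":[0,0,0.31],"turn":[0,0,0],"fingers":0.67},{"dp":[0,0,0],"turn":[0,0,0],"fingers":0.67},{"dp":[0,0,0],"turn":[0,0,0],"fingers":0.67}]}}

```text
clock: 14.67
eef_pos: [494.9, -334.7, 93.2]
tcp_rot: [-3.14, -0.001, 1.124]
contact_force: [-1.2, -0.1, 0.1]
opening: 0.33
grasp_force: 0.0
```

Request:
{"method": "play_rows", "body": {"rows": [{"dp":[0.15,0,0],"turn":[0,0,0],"fingers":0.67},{"dp":[0.15,0,0],"turn":[0,0,0],"fingers":0.67},{"dp":[0.15,0,0],"turn":[0,0,0],"fingers":0.67},{"dp":[0.15,0,0],"turn":[0,0,0],"fingers":0.67},{"dp":[0.15,0,0],"turn":[0,0,0],"fingers":0.67}]}}

```text
clock: 15.08
eef_pos: [509.7, -307.6, 95.1]
tcp_rot: [3.14, -0.001, 1.124]
contact_force: [-0.5, -0.8, 1.3]
opening: 0.332
grasp_force: 0.2
```

```bash
python3 - <<'E'
from st import *
from rig import r
s=r.sense();p,R=pose(s);print(inb(p),s["contact_force"],s["opening"],s["tcp_rot"])
E
```

```text
[-116.7   -0.3   95.1] [-0.46602313 -0.8030315   1.27740625] 0.3324734558220605 [ 3.13976835e+00 -7.48893057e-04  1.12435698e+00]
```

Request:
{"method": "play_rows", "body": {"rows": [{"dp":[0.12,0,0],"turn":[0,0,0],"fingers":0.67},{"dp":[0.12,0,0],"turn":[0,0,0],"fingers":0.67},{"dp":[0.12,0,0],"turn":[0,0,0],"fingers":0.67},{"dp":[0.12,0,0],"turn":[0,0,0],"fingers":0.67},{"dp":[0.12,0,0],"turn":[0,0,0],"fingers":0.67}]}}

```text
clock: 15.5
eef_pos: [519.8, -286.0, 94.5]
tcp_rot: [3.141, -0.001, 1.124]
contact_force: [-0.0, -0.3, 1.1]
opening: 0.332
grasp_force: 0.1
```

Request:
{"method": "play_rows", "body": {"rows": [{"dp":[0.06,0,0],"turn":[0,0,0],"fingers":0.67},{"dp":[0.06,0,0],"turn":[0,0,0],"fingers":0.67},{"dp":[0.05,0,0],"turn":[0,0,0],"fingers":0.67},{"dp":[0,0,0],"turn":[0,0,0],"fingers":0.67},{"dp":[0,0,0],"turn":[0,0,0],"fingers":0.67}]}}

```text
clock: 15.92
eef_pos: [522.5, -280.4, 94.5]
tcp_rot: [3.141, -0.001, 1.124]
contact_force: [0.8, 0.3, 0.2]
opening: 0.328
grasp_force: 0.0
```

```bash
python3 - <<'E'
from st import *
from rig import r
s=r.sense();p,R=pose(s);print(inb(p),s["contact_force"],s["opening"])
E
```

```text
[-86.6  -0.1  94.5] [0.76149303 0.25030366 0.21159446] 0.32821950157651647
```

Request:
{"method": "play_rows", "body": {"rows": [{"dp":[0.05,0,0.02],"turn":[0,0,0],"fingers":0.67},{"dp":[0.03,0,0.03],"turn":[0,0,0],"fingers":0.67},{"dp":[0,0,0.02],"turn":[0,0,0],"fingers":0.67},{"dp":[0,0,0],"turn":[0,0,0],"fingers":0.67},{"dp":[0,0,0],"turn":[0,0,0],"fingers":0.67}]}}

```text
clock: 16.33
eef_pos: [524.0, -278.0, 92.5]
tcp_rot: [3.14, -0.0, 1.124]
contact_force: [-3.7, -1.5, 8.4]
opening: 0.327
grasp_force: 3.9
```

```bash
python3 - <<'E'
from st import *
from rig import r
s=r.sense();p,R=pose(s);print(inb(p),s["contact_force"],s["opening"])
for a in((-116,-.6,95),(-116,-.6,80),(-116,-.6,67)):
  print(a);p,R=plan(p,R,*dn(*a),fs=.4)
E
```

```text
[-83.9  -0.4  92.5] [-3.73407015 -1.47037842  8.39528866] 0.32686502193749367
(-116, -0.6, 95)
3 x dp [-0.268, 0.002, -0.021] turn [0.005, -0.001, 0.001]
(-116, -0.6, 80)
1 x dp [0.0, 0.0, 0.375] turn [0.0, 0.0, 0.0]
(-116, -0.6, 67)
1 x dp [0.0, 0.0, 0.325] turn [0.0, 0.0, 0.0]
```

Request:
{"method": "play_rows", "body": {"rows": [{"dp":[-0.25,0,-0.05],"turn":[0,0,0],"fingers":0.67},{"dp":[-0.27,0,0],"turn":[0,0,0],"fingers":0.67},{"dp":[-0.27,0,0],"turn":[0,0,0],"fingers":1},{"dp":[0,0,0],"turn":[0,0,0],"fingers":1},{"dp":[0,0,0],"turn":[0,0,0],"fingers":1}]}}

```text
clock: 16.75
eef_pos: [509.7, -306.8, 93.5]
tcp_rot: [3.141, -0.001, 1.122]
contact_force: [0.6, 0.7, 0.2]
opening: 0.003
grasp_force: 0.0
```

Request:
{"method": "play_rows", "body": {"rows": [{"dp":[0,0,0.25],"turn":[0,0,0],"fingers":1},{"dp":[0,0,0.15],"turn":[0,0,0],"fingers":1},{"dp":[0,0,0.15],"turn":[0,0,0],"fingers":1},{"dp":[0,0,0.12],"turn":[0,0,0],"fingers":1},{"dp":[0,0,0],"turn":[0,0,0],"fingers":1}]}}

```text
clock: 17.17
eef_pos: [509.6, -305.2, 65.3]
tcp_rot: [-3.14, -0.001, 1.125]
contact_force: [0.1, 0.0, 0.6]
opening: -0.0
grasp_force: 0.0
```

```bash
python3 - <<'E'
from st import *
from rig import r
s=r.sense();p,R=pose(s);print(inb(p),s["contact_force"],s["opening"])
w=r.grab_frame("wrist");pickle.dump(w,open("pics/wc.pkl","wb"))
for a in((-116,-.6,67),):
  print(a);plan(p,R,*dn(*a),fs=.4)
E
```

```text
[-114.6    0.8   65.3] [0.09523959 0.01904817 0.59570037] -8.700165664815176e-05
(-116, -0.6, 67)
1 x dp [-0.034, 0.034, -0.041] turn [-0.013, -0.01, 0.006]
```

Request:
{"method": "play_rows", "body": {"rows": [{"dp":[0,0,-0.4],"turn":[0,0,0],"fingers":1},{"dp":[0,0.03,-0.35],"turn":[0,0,0],"fingers":0.67},{"dp":[0,0,0],"turn":[0,0,0],"fingers":0.67},{"dp":[0,0,0],"turn":[0,0,0],"fingers":0.67},{"dp":[0.2,0,0],"turn":[0,0,0],"fingers":0.67}]}}

```text
clock: 17.63
eef_pos: [514.4, -299.7, 96.6]
tcp_rot: [3.141, -0.001, 1.124]
contact_force: [0.2, -0.2, -0.2]
opening: 0.329
grasp_force: 0.0
```

Request:
{"method": "play_rows", "body": {"rows": [{"dp":[0.2,0,0],"turn":[0,0,0],"fingers":0.67},{"dp":[0.14,0,0],"turn":[0,0,0],"fingers":0.67},{"dp":[0.14,0,0],"turn":[0,0,0],"fingers":0.67},{"dp":[0,0,0],"turn":[0,0,0],"fingers":0.67},{"dp":[0,0,0],"turn":[0,0,0],"fingers":0.67}]}}

```text
clock: 18.05
eef_pos: [523.3, -281.4, 96.7]
tcp_rot: [3.141, -0.001, 1.125]
contact_force: [0.1, 0.1, 0.7]
opening: 0.329
grasp_force: 0.0
```

```bash
python3 - <<'E'
from st import *
from rig import r
s=r.sense();p,R=pose(s);print(inb(p),s["contact_force"],s["opening"])
E
```

```text
[-87.3  -1.2  96.7] [0.1469126  0.10595728 0.68437143] 0.32855799339330005
```

Push forward and gently down, watching the force.

Request:
{"method": "play_rows", "body": {"rows": [{"dp":[0.06,0,0.03],"turn":[0,0,0],"fingers":0.67},{"dp":[0.04,0,0.04],"turn":[0,0,0],"fingers":0.67},{"dp":[0,0,0.02],"turn":[0,0,0],"fingers":0.67},{"dp":[0,0,0],"turn":[0,0,0],"fingers":0.67}]}}

```text
clock: 18.38
eef_pos: [524.9, -279.3, 94.3]
tcp_rot: [3.14, 0.0, 1.124]
contact_force: [-3.3, -1.7, 10.8]
opening: 0.332
grasp_force: 4.6
```

Request:
{"method": "play_rows", "body": {"rows": [{"dp":[0,0,0.05],"turn":[0,0,0],"fingers":0.67},{"dp":[0,0,0],"turn":[0,0,0],"fingers":0.67},{"dp":[0,0,0],"turn":[0,0,0],"fingers":0.67}]}}

```text
clock: 18.63
eef_pos: [525.3, -279.9, 93.0]
tcp_rot: [3.138, 0.001, 1.124]
contact_force: [-5.4, -3.9, 15.5]
opening: 0.333
grasp_force: 7.4
```

```bash
python3 - <<'E'
from st import *
from rig import r
s=r.sense();p,R=pose(s);print(inb(p),s["contact_force"],s["opening"])
E
```

```text
[-85.   -2.4  93. ] [-5.40331156 -3.8891707  15.49411761] 0.3333299963002402
```

The tips press the bail leg down at about the height expected with the bar on the ledge. Now back off, tilt the closed fingers about 40° and drive the lever round its arc.

```bash
python3 - <<'E'
from st import *
from rig import r
s=r.sense();p,R=pose(s);T=-radians(40)
p,R=plan(p,R,*dn(-125,-.5,105),fs=.5);print('tilt')
p,R=plan(p,R,*dn(-118,-.5,88,T),fs=.5)
for a in((-114.6,69.6),(-113.5,58),(-110,46.5),(-110,37.5),(-106.2,34.3),(-100.9,31),(-98,31)):
  print(a);p,R=plan(p,R,*dn(a[0],-.5,a[1],T),2)
E
```

```text
3 x dp [-0.333, -0.016, -0.1] turn [0.01, 0.003, 0.001]
tilt
8 x dp [0.005, 0.0, 0.058] turn [-0.0, 0.833, -0.0]
(-114.6, 69.6)
2 x dp [-0.115, 0.0, 0.204] turn [0.0, 0.0, 0.0]
(-113.5, 58)
2 x dp [-0.083, -0.0, 0.12] turn [0.0, 0.0, 0.0]
(-110, 46.5)
2 x dp [-0.059, -0.0, 0.138] turn [0.0, 0.0, 0.0]
(-110, 37.5)
2 x dp [-0.072, -0.0, 0.086] turn [0.0, 0.0, 0.0]
(-106.2, 34.3)
2 x dp [0.011, 0.0, 0.061] turn [0.0, 0.0, 0.0]
(-100.9, 31)
2 x dp [0.024, -0.0, 0.074] turn [0.0, 0.0, 0.0]
(-98, 31)
2 x dp [0.028, 0.0, 0.023] turn [0.0, 0.0, 0.0]
```

Request:
{"method": "play_rows", "body": {"rows": [{"dp":[-0.33,-0.016,-0.1],"turn":[0,0,0],"fingers":0.67},{"dp":[-0.33,-0.016,-0.1],"turn":[0,0,0],"fingers":0.67},{"dp":[-0.33,-0.016,-0.1],"turn":[0,0,0],"fingers":0.67},{"dp":[0,0,0.06],"turn":[0,0.83,0],"fingers":1},{"dp":[0,0,0.06],"turn":[0,0.83,0],"fingers":1}]}}

```text
clock: 19.05
eef_pos: [506.5, -313.8, 99.5]
tcp_rot: [3.138, -0.178, 1.126]
contact_force: [-0.2, -0.6, -0.1]
opening: 0.056
grasp_force: 0.0
```

Request:
{"method": "play_rows", "body": {"rows": [{"dp":[0,0,0.06],"turn":[0,0.83,0],"fingers":1},{"dp":[0,0,0.06],"turn":[0,0.83,0],"fingers":1},{"dp":[0,0,0.06],"turn":[0,0.83,0],"fingers":1},{"dp":[0,0,0.06],"turn":[0,0.83,0],"fingers":1},{"dp":[0,0,0.06],"turn":[0,0.83,0],"fingers":1}]}}

```text
clock: 19.47
eef_pos: [507.6, -311.0, 87.9]
tcp_rot: [3.137, -0.613, 1.125]
contact_force: [0.1, 0.6, -0.6]
opening: -0.002
grasp_force: 0.0
```

Request:
{"method": "play_rows", "body": {"rows": [{"dp":[0,0,0.06],"turn":[0,0.83,0],"fingers":1},{"dp":[0,0,0],"turn":[0,0,0],"fingers":1},{"dp":[0,0,0],"turn":[0,0,0],"fingers":1}]}}

```text
clock: 19.72
eef_pos: [507.2, -309.5, 84.2]
tcp_rot: [-3.14, -0.695, 1.121]
contact_force: [0.1, 0.1, -0.2]
opening: 0.001
grasp_force: 0.0
```

```bash
python3 - <<'E'
from st import *
from rig import r
s=r.sense();p,R=pose(s);T=-radians(40);print(inb(p),s["contact_force"],s["opening"],s["tcp_rot"],s["qpos"])
w=r.grab_frame("wrist");pickle.dump(w,open("pics/wd.pkl","wb"));cv2.imwrite("pics/wd.png",w["pixels"][:,:,::-1])
for a in((-114.6,69.6),(-113.5,58)):
  p,R=plan(p,R,*dn(a[0],-.5,a[1],T),3)
# where would the bar / keeper lip show
for n,q in(("bar hooked",(-72,0,96.5)),("bar high",(-78,0,102)),("lip top outer",(-87.5,0,102)),("bar left",(-72,19,96.5)),("bar right",(-72,-19,96.5)),("barhi left",(-85,19,106)),("packtop",(-66.5,0,106))):
  print(n,np.round(proj(w,BS[1].apply(q)+BS[0])[0]))
E
```

```text
[-119.5    1.1   84.2] [ 0.05717694  0.09609331 -0.20528942] 0.001410194154576991 [-3.14035332 -0.69479657  1.12080626] [-0.89071206  0.66309297  1.70406999  0.66800219  1.20538227 -0.82620503]
3 x dp [-0.047, 0.014, 0.12] turn [0.003, 0.011, -0.008]
3 x dp [-0.055, -0.0, 0.08] turn [0.0, 0.0, 0.0]
bar hooked [282. 176.]
bar high [282. 181.]
lip top outer [282. 198.]
bar left [247. 176.]
bar right [317. 176.]
barhi left [244. 190.]
packtop [282. 158.]
```

```bash
python3 - <<'E'
from st import *
w=pickle.load(open("pics/wd.pkl","rb"));g=cv2.cvtColor(w["pixels"],cv2.COLOR_RGB2GRAY)
print("    ",*[f"{u:3d}" for u in range(234,332,4)])
for v in range(152,236,3): print(v,*[f"{int(x):3d}" for x in g[v,234:332:4]])
E
```

```text
234 238 242 246 250 254 258 262 266 270 274 278 282 286 290 294 298 302 306 310 314 318 322 326 330
152  79  80  80  80  79  79  80  79  80  81  80  79  80  80  80  80  81  81  79  82  81  81  82  81  80
155  73  72  73  74  73  74  75  73  74  73  75  74  74  74  74  75  75  74  75  75  74  74  75  76  75
158  55  56  54  55  57  56  56  56  55  55  55  56  56  55  55  55  56  56  55  57  55  56  56  56  56
161  25  27  27  27  26  26  26  28  27  26  26  26  25  26  28  26  25  26  26  25  25  26  26  27  28
164  19  18  18  18  18  18  19  19  18  18  19  18  18  19  19  19  19  19  19  20  18  17  19  17  19
167  18  18  19  18  18 118 119 120 119 119 118 119 120 120 119 121 119 119 119 120 120  18  18  19  19
170  18  18  19  18  19  27  31  29  30  30  30  30  30  30  29  30  30  30  29  29  29  16  20  18  18
173  18  19  18  19  75 110 107 108 109 109 110 109 109 109 109 110 110 111 111 112 113  19  18  20  18
176  23  18  19  19  91 119 120 120 121 121 121 121 121 122 122 122 122 123 122 123 116  23  18  18  18
179  25  18  19  18  69  73  63  64  64  62  62  62  61  62  62 
[... 1211 characters left out ...]
  62  56  26  30  31  31  30  30  31  31  30  63  30  77  77  32  32  33  32
218  32  33  32  32  34  82  66  58  23  22  30  30  30  32  29  30  13  64  31  77  77  32  32  32  31
221  33  31  32  33  31  82  69  56  25  39  40  40  40  41  41  71  64 107  31  80  74  32  31  32  30
224  33  32  33  34  31  81  70  56  28  57  56  58  57  57  69 112 108  65  31  79  69  32  31  29  31
227  32  32  30  31  30  81  71 101  44 123 142 130 146 145 147 148 142 105  32  80  69  32  31  31  32
230  67  68  63  67  70  79  74 103  44 114 114 114 114 112 112 113 110 116  55  81  68  66  67  64 121
233  64  71  68  67  73  80  75  31  39  82  81  82  82  81  81  81  81  32  56  82  66  64  67 122 122
```

The numeric crop shows the bail bar at v 173–179, beyond the keeper's lip (v 192–198) and where a hooked bar should be (176). Now the lever.

Request:
{"method": "play_rows", "body": {"rows": [{"dp":[-0.047,0.014,0.12],"turn":[0,0,0],"fingers":1},{"dp":[-0.047,0.014,0.12],"turn":[0,0,0],"fingers":1},{"dp":[-0.047,0.014,0.12],"turn":[0,0,0],"fingers":1},{"dp":[0,0,0],"turn":[0,0,0],"fingers":1}]}}

```text
clock: 20.1
eef_pos: [512.3, -303.3, 70.1]
tcp_rot: [3.141, -0.696, 1.126]
contact_force: [0.7, 0.3, 0.4]
opening: -0.001
grasp_force: 0.0
```

Request:
{"method": "play_rows", "body": {"rows": [{"dp":[-0.055,0,0.08],"turn":[0,0,0],"fingers":1},{"dp":[-0.055,0,0.08],"turn":[0,0,0],"fingers":1},{"dp":[-0.055,0,0.08],"turn":[0,0,0],"fingers":1},{"dp":[0,0,0],"turn":[0,0,0],"fingers":1},{"dp":[0,0,0],"turn":[0,0,0],"fingers":1}]}}

```text
clock: 20.52
eef_pos: [512.4, -303.4, 58.8]
tcp_rot: [3.141, -0.696, 1.125]
contact_force: [0.2, -0.7, -0.2]
opening: 0.001
grasp_force: 0.0
```

```bash
python3 - <<'E'
from st import *
from rig import r
s=r.sense();p,R=pose(s);T=-radians(40);print(inb(p),s["contact_force"])
for a in((-110,46.5),(-110,37.5),(-106.2,34.3),(-100.9,31),(-98,31)):
  p,R=plan(p,R,*dn(a[0],-.5,a[1],T),3)
E
```

```text
[-111.7   -1.    58.8] [ 0.24041723 -0.6560564  -0.22794807]
3 x dp [-0.054, -0.004, 0.088] turn [0.001, 0.006, 0.002]
3 x dp [-0.048, -0.0, 0.057] turn [0.0, 0.0, 0.0]
3 x dp [0.007, 0.0, 0.041] turn [0.0, 0.0, 0.0]
3 x dp [0.016, -0.0, 0.049] turn [0.0, 0.0, 0.0]
3 x dp [0.019, 0.0, 0.016] turn [0.0, 0.0, 0.0]
```

Request:
{"method": "play_rows", "body": {"rows": [{"dp":[-0.055,0,0.088],"turn":[0,0,0],"fingers":1},{"dp":[-0.055,0,0.088],"turn":[0,0,0],"fingers":1},{"dp":[-0.055,0,0.088],"turn":[0,0,0],"fingers":1},{"dp":[0,0,0],"turn":[0,0,0],"fingers":1}]}}

```text
clock: 20.85
eef_pos: [513.2, -301.9, 46.0]
tcp_rot: [3.141, -0.696, 1.124]
contact_force: [0.7, -0.8, 0.0]
opening: 0.002
grasp_force: 0.0
```

Request:
{"method": "play_rows", "body": {"rows": [{"dp":[-0.048,0,0.057],"turn":[0,0,0],"fingers":1},{"dp":[-0.048,0,0.057],"turn":[0,0,0],"fingers":1},{"dp":[-0.048,0,0.057],"turn":[0,0,0],"fingers":1},{"dp":[0,0,0],"turn":[0,0,0],"fingers":1}]}}

```text
clock: 21.18
eef_pos: [513.2, -302.1, 37.2]
tcp_rot: [3.141, -0.696, 1.125]
contact_force: [0.3, -0.8, 0.4]
opening: 0.002
grasp_force: 0.5
```

```bash
python3 - <<'E'
from st import *
from rig import r
s=r.sense();p,R=pose(s);T=-radians(40);print(inb(p),s["contact_force"],s["wrist_torque"])
for a in((-106.2,34.3),(-100.9,31),(-98,31)):
  p,R=plan(p,R,*dn(a[0],-.5,a[1],T),3)
E
```

```text
[-110.3   -1.1   37.2] [ 0.34661945 -0.84982549  0.41625389] [-0.36334969  0.08318068 -0.09709449]
3 x dp [0.011, -0.005, 0.04] turn [0.002, 0.007, 0.001]
3 x dp [0.016, -0.0, 0.049] turn [0.0, 0.0, 0.0]
3 x dp [0.019, 0.0, 0.016] turn [0.0, 0.0, 0.0]
```

```bash
python3 - <<'E'
from st import *
from rig import r
w=r.grab_frame("wrist");g=cv2.cvtColor(w["pixels"],cv2.COLOR_RGB2GRAY)
for n,q in(("bar taut",(-81,0,96.5)),("bar outside",(-90,0,98)),("lip top outer",(-87.5,0,102)),("bar left",(-81,19,96.5)),("bar right",(-81,-19,96.5)),("packtop",(-66.5,0,106)),("levhinge",(-90,0,60))):
  print(n,np.round(proj(w,BS[1].apply(q)+BS[0])[0]))
u,v=np.int32(proj(w,BS[1].apply((-81,0,96.5))+BS[0])[0])
print("    ",*[f"{k:3d}" for k in range(u-48,u+49,4)])
for k in range(max(0,v-30),v+56,3): print(k,*[f"{int(x):3d}" for x in g[k,u-48:u+49:4]])
s=[r.sense()for _ in range(1)][0];print(s["contact_force"],s["wrist_torque"])
E
```

```text
bar taut [277. 161.]
bar outside [276. 181.]
lip top outer [276. 170.]
bar left [227. 161.]
bar right [327. 162.]
packtop [277. 114.]
levhinge [278. 216.]
     228 232 236 240 244 248 252 256 260 264 268 272 276 280 284 288 292 296 300 304 308 312 316 320 324
131  19  19  22  38  39  40  39  38  39  40  49  50  49  48  51  49  48  50  50  49  49  50  49  49  29
134  20  20  18  31  30  32  31  31  31  30  31  31  31  30  31  31  30  30  32  30  31  31  31  31  19
137  19  17  19  32  31  31  32  39  37  37  45  36  38  37  36  38  37  32  32  32  31  31  32  33  19
140  19  18  20  33  32  32  32 114 103 124 123 107 129 113 110 124  65 122 123  68  31  32  32  33  19
143  19  19  20  31  34  33  34 119 122 124 124 126 130 125 125 125 125 122 124 116  33  34  33  33  18
146  19  17  20  24  31  32  32 120 122 123 123 126 130 124 124 124 126 123 124 119  32  32  33  30  19
149  20  19  19  21  31  33  31 120 122 125 125 127 129 126 124 126 126 124 125 121  31  31  31  25  19
152  18  21  20  18  33  31  31 120 122 125 125 127 130 127 126 124 126 124 125 122  33  32  32  19  20
155  20 
[... 1551 characters left out ...]

200  33  33  39  55  50  32  63  29  32  32  32  32  31  31  33  31  32  33  28  66  28  36  52  37  33
203  33  34  39  53  52  32  62  29  23  32  32  33  33  33  32  32  33  23  25  66  29  39  50  53  33
206  35  34  37  51  54  34  63  25  13  32  32  31  32  30  31  32  31  17  19  66  27  39  51  50  34
209  33  31  32  52  54  32  63  23  52  51  51  52  52  51  52  57 101 100  39  66  29  41  53  48  33
212  33  33  32  51  54  32  62  24  60  60  93  61  61  60  61 103 118 120  75  79  30  44  52  45  32
215  34  33  33  50  55  37 122  30 135 140 141 127 142 122 143 144 145 146 100 123  41  45  53  37  30
[ 0.05115278 -0.00752262 -0.63804654] [-0.39423788  0.15357468  0.00577097]
```

The bar is at v 158–166, exactly taut against the inside of the keeper's lip, with the trough visible behind it. I'll finish the lever stroke.

Request:
{"method": "play_rows", "body": {"rows": [{"dp":[0.01,0,0.04],"turn":[0,0,0],"fingers":1},{"dp":[0.01,0,0.04],"turn":[0,0,0],"fingers":1},{"dp":[0.01,0,0.04],"turn":[0,0,0],"fingers":1},{"dp":[0.016,0,0.05],"turn":[0,0,0],"fingers":1},{"dp":[0.016,0,0.05],"turn":[0,0,0],"fingers":1}]}}

```text
clock: 21.65
eef_pos: [516.7, -294.9, 32.6]
tcp_rot: [3.14, -0.696, 1.125]
contact_force: [-0.1, -1.4, 1.2]
opening: 0.0
grasp_force: 0.6
```

Request:
{"method": "play_rows", "body": {"rows": [{"dp":[0.016,0,0.05],"turn":[0,0,0],"fingers":1},{"dp":[0.02,0,0.016],"turn":[0,0,0],"fingers":1},{"dp":[0,0,0],"turn":[0,0,0],"fingers":1},{"dp":[0,0,0],"turn":[0,0,0],"fingers":1}]}}

```text
clock: 21.98
eef_pos: [517.8, -292.5, 31.5]
tcp_rot: [3.141, -0.696, 1.125]
contact_force: [-0.6, -0.5, 0.8]
opening: 0.005
grasp_force: 0.3
```

```bash
python3 - <<'E'
from st import *
from rig import r
s=r.sense();p,R=pose(s);T=-radians(40);print(inb(p),s["contact_force"],s["wrist_torque"])
for a in((-98,31),(-96,31)):
  plan(p,R,*dn(a[0],-.5,a[1],T),3)
E
```

```text
[-99.6  -1.1  31.5] [-0.62728432 -0.49186637  0.81504509] [-0.33754206  0.17827744  0.01003964]
3 x dp [0.008, -0.005, 0.012] turn [0.001, 0.006, 0.003]
3 x dp [0.021, -0.005, 0.022] turn [0.001, 0.006, 0.003]
```

Request:
{"method": "play_rows", "body": {"rows": [{"dp":[0.028,0,0.024],"turn":[0,0,0],"fingers":1},{"dp":[0.028,0,0.024],"turn":[0,0,0],"fingers":1},{"dp":[0,0,0],"turn":[0,0,0],"fingers":1},{"dp":[0,0,0],"turn":[0,0,0],"fingers":1}]}}

```text
clock: 22.32
eef_pos: [518.1, -292.2, 31.4]
tcp_rot: [3.139, -0.692, 1.126]
contact_force: [-10.0, -11.1, 3.7]
opening: -0.003
grasp_force: 7.4
```

Request:
{"method": "play_rows", "body": {"rows": [{"dp":[0.028,0,0.024],"turn":[0,0,0],"fingers":1},{"dp":[0,0,0],"turn":[0,0,0],"fingers":1},{"dp":[0,0,0],"turn":[0,0,0],"fingers":1}]}}

```text
clock: 22.57
eef_pos: [518.3, -292.1, 31.4]
tcp_rot: [3.138, -0.691, 1.127]
contact_force: [-16.7, -16.6, 6.6]
opening: -0.001
grasp_force: 11.1
```

```bash
python3 - <<'E'
from st import *
from rig import r
s=r.sense();p,R=pose(s);print(inb(p),s["contact_force"],s["wrist_torque"])
E
```

```text
[-99.   -1.4  31.4] [-16.7084696  -16.64599749   6.56487315] [-1.80175321  1.80425292  0.75089929]
```

Firm stop reached: 22 N, with the lever face where closed would put it. I'll retreat and do a final numeric check.

Request:
{"method": "play_rows", "body": {"rows": [{"dp":[-0.1,0,-0.1],"turn":[0,0,0],"fingers":1},{"dp":[0,0,-0.4],"turn":[0,0,0],"fingers":1},{"dp":[0,0,-0.7],"turn":[0,0,0],"fingers":1},{"dp":[0,0,-0.7],"turn":[0,0,0],"fingers":1},{"dp":[0,0,-0.5],"turn":[0,0,0],"fingers":1}]}}

```text
clock: 22.98
eef_pos: [491.5, -348.5, 105.1]
tcp_rot: [3.139, -0.696, 1.126]
contact_force: [-0.0, -1.4, -0.4]
opening: -0.001
grasp_force: 0.0
```

Request:
{"method": "play_rows", "body": {"rows": [{"dp":[0,0,0],"turn":[0,0,0],"fingers":1},{"dp":[0,0,0],"turn":[0,0,0],"fingers":1},{"dp":[0,0,0],"turn":[0,0,0],"fingers":1}]}}

```text
clock: 23.23
eef_pos: [491.5, -346.3, 102.4]
tcp_rot: [3.141, -0.697, 1.124]
contact_force: [0.3, -0.1, 0.8]
opening: 0.0
grasp_force: 0.0
```

```bash
python3 - <<'E'
from st import *
from rig import r
s=r.sense();p,R=pose(s);print(inb(p),s["contact_force"])
w=r.grab_frame("wrist");g=cv2.cvtColor(w["pixels"],cv2.COLOR_RGB2GRAY)
for n,q in(("bar taut",(-81,0,96.5)),("bar left",(-81,19,96.5)),("lip top outer",(-87.5,0,102)),("packtop",(-66.5,0,106)),("levhinge",(-90,0,60)),("lev closed tip",(-92.5,0,18)),("closed edge",(-92.5,10,30)),("lev 1.2 tip",(-105,0,21)),("bail hinge",(-90,0,47)),("bench at -90",(-92,0,0))):
  print(n,np.round(proj(w,BS[1].apply(q)+BS[0])[0]))
u,v=np.int32(proj(w,BS[1].apply((-81,0,96.5))+BS[0])[0])
print("    ",*[f"{k:3d}" for k in range(u-40,u+41,4)])
for k in range(max(0,v-18),v+94,4): print(k,*[f"{int(x):3d}" for x in g[k,u-40:u+41:4]])
E
```

```text
[-159.4   -0.6  102.4] [ 0.32509632 -0.1384433   0.82926206]
bar taut [280. 146.]
bar left [250. 146.]
lip top outer [280. 150.]
packtop [280. 117.]
levhinge [280. 183.]
lev closed tip [280. 207.]
closed edge [268. 202.]
lev 1.2 tip [280. 220.]
bail hinge [280. 191.]
bench at -90 [280. 214.]
     239 243 247 251 255 259 263 267 271 275 279 283 287 291 295 299 303 307 311 315 319
127  17  15  19  19  29  75  76  76  77  75  75  76  76  76  77  76  75  72  19  17  17
131  18  19  18  18  18  30  30  34  32  34  33  34  34  35  34  28  29  28  18  18  18
135  19  18  17  17  19  31  31  95 113 117 120 116 118 113 114  32  30  26  18  19  16
139  21  18  18  17  17  29  30  95 114 115 120 116 117 114 113  28  28  18  18  17  17
143  26  15  19  19  81  83  84 106 107 106 110 108 108 107 107  82  83  80  18  20  16
147  29  16  18  44  97 100  99 116 116 116 116 116 117 116 117 100 100 101  17  17  17
151 107 124 125  89  35  42  52  59  60  58  60  58  59  59  60  66  30  41 123 123 122
155  69  70  70  54  38  46  43  30  31  30  29  30  30  29  30  69  32  40 105  71  70
159  31  30  6
[... 1045 characters left out ...]
 111 114 124  64  70  68  65  63  50  51  50  51  49  47 120 118 116 111 113 114 123
211  56  61  69  65  68  69  66  64  39  38  39  38  39  48 119 119 120 113 113 115 116
215 105  58  60  68  65  70  68  66  63  57  59  57  58  58 116 120 120 118 111 113 114
219 118 112 113  67  65  67  68  66  65  60  59  57  58  66 110 119 119 119 114 112 115
223 118 114 112 116 123 120 113 120 121 118 111 114 113 114 113 116 121 120 118 112 114
227 118 118 111 114 124 121 123 126 123 119 115 112 113 114 114 110 119 119 120 115 112
231 119 119 115 114 117 124 120 126 124 121 118 111 113 112 112 114 115 120 121 119 111
235 119 119 119 111 114 124 121 124 126 122 120 115 112 111 113 114 110 118 120 120 115
```

```bash
python3 -c "
from rig import r
print(r.sign_off())"
```

```text
the job is handed in; nothing more can be done
None
```

The pack is fitted with its tongue under the lip and lying flat, the bail is over the keeper and the lever is fully down; I handed the job in at about 23 s, and the sign-off gave no verdict.

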